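# Clamp the cedar shoe tree and tidy the shoe-care drawer

### The job

Press the sprung release on the low white base so that its drawer pops out, take out the cedar shoe tree, set it sole down on the vise's bed lying crosswise about midway along the jaws, and crank the handle clockwise until the cushioned jaw holds it firmly, so that its glue can set. Put every aluminium tin and rubber toe guard that lies on the bench into the drawer and push the drawer home until it clicks and stays shut. Leave the brush, the polish bottle and the steel shoehorn where they are.

Things in the scene. Friction and masses are not known exactly. Their poses are not given: they have to be found in the camera images.
- base: low white laminate base, fixed, 260 deep (x) x 360 wide (y) x 92 high; origin at the middle of its underside on the bench. Its front face is 130 mm from the origin on the -x side; the drawer comes out of it towards -x (towards the robot). In its frame the release button's axis is at x -95, y -130 mm. The opening leaves 64 mm over the drawer's floor
- drawer (a joint): how far the drawer is out, m: 0 latched shut, 0.19 fully out (it springs out by itself, 5 N shut to 0.6 N fully out, in about 1.5 s). To latch it is pushed in against the spring, about 5 N plus 3 N over the catch, to 0 or up to 0.005 beyond; it clicks and stays between -0.002 and 0.002. Let go short of that, it springs out again
- drawer_front (a point): middle of the outer face of the drawer's white front, 14 mm below its upper edge; the point's +x points into the base, y along the front. The front is 344 wide, 12 thick, from 8 to 74 mm above the bench; a turned wooden knob 28 mm across sticks out 24 mm from its middle, 42 mm above the bench
- drawer_in (a point): point on the drawer's inner floor (14 mm above the bench), on the midline; with the drawer fully out it is near the middle of the part that shows. Axes as the base's. The floor inside reaches from 95 mm before (-x) to 127 mm behind it and 160 mm to either side (y); side walls stand 30 mm above the floor, 12 thick. With the drawer out, the base's front is 84 mm behind (+x) this point, so 179 mm of floor shows
- release (a joint): how far the release button is pressed, m: 0 up, 0.012 fully down (about 5 N); the catch lets go by 0.010 and it springs up again
- release_top (a point): middle of the top of the round white push button, 38 mm across, standing 18 mm above the top of the base; pressed straight down
- vise: grey machine vise on a beech block, fixed, block 235 x 130 mm; origin under it on the bench; screw along its x axis with the crank at the -x end, facing the robot. The jaws are 110 mm wide (y) and their tops are 112 mm above the bench
- vise_bed (a point): point on the vise's flat bed (90 mm above the bench, 22 mm below the jaw tops, 85 mm wide in y), on the midline; x along the screw away from the crank. The fixed jaw's face is 28 mm from it at +x; the moving jaw's cushion face is 47 mm from it at -x when joint jaw is 0
- jaw (a joint): travel of the moving jaw towards the fixed jaw, m, -0.003 to 0.046: driven by the crank, 0.016 per turn. The space between cushion and fixed jaw is 75 mm less this value, so the 42 mm wide tree is touched at about 0.033; beyond that the cushion is squeezed (3.5 N per mm, 8 mm at most)
- pad: black rubber cushion plate, 106 wide and 22 high, sprung on the moving jaw; origin at the middle of the face that meets the work
- crank (a joint): crank angle, rad: 0 with the handle straight above the screw axis, growing clockwise as seen from the robot, which closes the jaw; starts within 1 of 0. At angle q the handle is 40 mm from the screw axis, at (-sin q, cos q) along the vise's y and z. The crank stays where it is left (0.12 N m friction, about 3 N at the handle)
- crank_grip (a point): point on the crank's turning wooden handle, a round bar 18 mm thick and 70 mm long, parallel to the screw; the point lies on its axis, 20 mm from its free outer end. The steel crank arm begins 53 mm from it, on the vise's side
- crank_axis (a point): point on the screw's axis (105 mm above the bench) level with crank_grip: the centre of the circle that crank_grip follows; axes as the vise's
- tree: cedar half shoe tree, wood, 150 long (x) x 42 wide (y) x 54 high with flat sides, toe (36 high, rounded) to +x; origin under it on the sole, in mid length; starts in the drawer, lying along its width. Its high block reaches from 75 behind to 30 mm before the origin. About 0.22 kg
- tin_a: round aluminium tin with a dented lid, 56 across, 30 high, origin under its middle; may be absent
- tin_b: second such tin; may be absent
- guard_a: grey rubber toe guard, 72 long (x, round toe to +x, from -35 to +37 mm), 54 wide (y), 36 high, rigid; origin on its underside; may be absent
- guard_b: second such toe guard; may be absent
- brush: shoe brush, 160 x 50 x 42 mm, not to be moved
- polish: polish bottle, 48 across and 110 high, not to be moved
- shoehorn: folded steel travel shoehorn, 120 x 30 x 14 mm, lying on top of the base; not to be moved
Things that resemble listed ones, but are neither listed nor needed, are in the scene too. Leave any blue or red look-alike of the guard_b alone. Leave any red look-alike of the tin_b alone.

How it is judged:
On the way, in this order (a step that is already met when the one before it is completed fails the run):
1. the drawer has popped out (value of joint drawer above 0.12 m), for 0.2 s.
2. the shoe tree stands sole down on the bed and the cushion presses on it (contact force between pad and tree above 8 N and angle between tree's own z axis and vertical below 0.15 rad and z of tree in the frame of vise_bed below 0.012 m), for 0.3 s.
At the end, for the whole second after the job is handed in: the shoe tree stands sole down on the vise bed, crosswise (within 0.2 rad) and within 35 mm of midway along the jaws, pressed by the cushion with more than 8 N; every tin and toe guard present lies in the drawer; the drawer is latched shut (within 5 mm) with the release up; all at rest (all of step 2 and z of tree in the frame of vise_bed above -0.01 m and y of tree in the frame of vise_bed between -0.035 and 0.035 m and angle between the y axis of tree and the x axis of vise, either way round below 0.2 rad and linear speed of each of tree, tin_a, tin_b, guard_a, guard_b below 0.02 m/s and value of joint drawer below 0.005 m and value of joint release below 0.004 m and x of tin_a in the frame of drawer_in between -0.1 and 0.13 m and y of tin_a in the frame of drawer_in between -0.165 and 0.165 m and z of tin_a in the frame of drawer_in between -0.01 and 0.045 m and x of tin_b in the frame of drawer_in between -0.1 and 0.13 m and y of tin_b in the frame of drawer_in between -0.165 and 0.165 m and z of tin_b in the frame of drawer_in between -0.01 and 0.045 m and x of guard_a in the frame of drawer_in between -0.1 and 0.13 m and y of guard_a in the frame of drawer_in between -0.165 and 0.165 m and z of guard_a in the frame of drawer_in between -0.01 and 0.045 m and x of guard_b in the frame of drawer_in between -0.1 and 0.13 m and y of guard_b in the frame of drawer_in between -0.165 and 0.165 m and z of guard_b in the frame of drawer_in between -0.01 and 0.045 m); the robot touches nothing.
It fails at once if the brush, polish bottle or shoehorn is moved more than 40 mm (distance of any of brush, polish, shoehorn from where it was at the start of the episode above 0.04 m).
Of tin_a, tin_b, guard_a, guard_b only 2 to 4 are there at a start; the rules pass over those that are not, and their reading is None.
At some moment in a run one of tin_a, tin_b, guard_a, guard_b may be knocked a few centimetres aside while the robot is not near it.
It also fails if it takes over 210 s, if anything falls off the work surface, if the arm or the gripper's body presses on something with over 40 N, if the wrist force passes 120 N, or if a joint passes its speed limit or range.

### The arm

A 7-joint arm with a two-finger parallel gripper is mounted at the origin on the work surface. World frame = base frame: x ahead of the robot, y to its left, z up, the work surface at z = 0. Lengths are in m, angles in rad, forces in N, time in s.
With the tool pointing down it reaches from about 0.4 to 0.875 m from the base axis. Payload 19.3 kg.
Tool frame: the origin (TCP) lies on the centre line of the jaws, within the pads' length; the fingertips stand 14 mm ahead of it and the grasp point (between the pads) lies 5 mm behind it; x points along the fingers, y is the direction in which the jaws open and shut, and the axes are right-handed (so a half turn about x gives the same grasp; the last joint's range is limited). The gripper opens to 85 mm and grips with 20 to 120 N. Pads are 22 mm wide; open, the fingers measure 114 mm over their backs; the gripper's body (76 mm by 85 mm) begins 54 mm behind the grasp point. The pads swing forward as they close: fully open they stand 13 mm farther back than shut.
Start: joints at [-1.413, 0.521, -0.036, 1.599, 0.021, 1.021, -0.113], TCP at [0.141, 0.609, 0.245] pointing down, gripper open.
Joint ranges: [-2.91, 2.91], [-0.3, 2.13], [-1.5, 1.42], [0.17, 2.43], [-1.26, 4.41], [0.16, 1.93], [-2.52, 2.52]. Speed limits (rad/s): [1.89, 1.89, 2.39, 2.39, 3.01, 3.01, 3.01].

### API

Orientations are given as [roll, pitch, yaw] about the fixed x, y, z axes, in that order (R = Rz(yaw) Ry(pitch) Rx(roll)).
In Python, from workcell import monitor, optics, bot gives the robot as it stands.
- The arm moves only by the tool arm_command, never from a script. Its arguments are lists of equal length, an entry for each row: "delta_pos": the shift along the tool's x, y, z as a fraction of full scale, a list of three; "rotation": the turn, a rotation vector about the tool's x, y, z as a fraction of full scale, a list of three. In form: {"delta_pos": [[dx, dy, dz], ...], "rotation": [[wx, wy, wz], ...]}. A call has 1 to 10 rows; each row shifts and turns the pose as measured when the row begins, along the tool's axes as they then stand; what a row does not reach is not made up. Full scale, the value 1, is 30 mm for a shift and 6 degrees for a turn. A row lasts 1/10 s, in which the tool goes at most 50 mm and 8.59 degrees, less where a joint would pass 70% of its speed; a pose out of reach is approached as far as the arm can. A call with a number of a shift or a turn outside -1 to 1 is refused whole. A call with a gripper value outside its range is refused whole. "gripper" is the closure, from -1 (fully open) to 1 (shut), so that 0 is half open, set as the call begins (left out, the last holds). The fingers move at their own pace and stop on an object; "grip_force" is the grip in N (left out, the last holds). Time passes only in rows, so rows that do not move let the fingers close. It gives the time, the measured TCP pose, the force and the opening at its end, in the units of the state.
- monitor.observe(): the state, without advancing time (a new reading comes with each control period).
- optics.grab_frame(name): name is "side" or "top" or "wrist"; returns the picture (400x640x3 uint8, red, green, blue); there is no depth.
- optics.camera_params(name): a dict with "fx", "fy", "cx", "cy" (pixels), "dist_coeffs" ([k1, k2, p1, p2, k3] as OpenCV has them; the pictures are not rectified), "origin" and "rotation" of the camera in the world. Camera axes: x right, y down, z forward; pixel columns grow to the right and rows downward; lengths in m; the calibration is good to about 2 mm. A picture is of the moment at which its call begins: read the wrist's pose just before it. camera_params takes no time and is no camera call; for the wrist camera it gives the pose at the moment of the call.
- bot.job_done(): hands the job in, once; it reports no verdict.
The state is a dict: "clock": time; "qpos": joint angles; "qd": joint speeds; "joint_efforts": joint torques, N m; "position": TCP position; "tool_rot": TCP orientation; "force": force on the tool from outside, world axes, zero at the start; "moment": the same for the moment, N m; "grip_width": finger opening in m.
Only numpy, scipy, OpenCV 4.12 (cv2) and the standard library are available. Lean on these libraries where they do the work, as an engineer would, in place of code of your own. Each camera call takes 0.05 s, during which the arm holds its last target. There are 200 camera calls.

## Working session

There is one attempt and no reset: what is moved stays moved. The work goes in short steps, Python scripts to look and compute and a tool call to move; the robot and the scene stay as the last step left them, time stands still between calls to the robot, and variables do not carry over. Pictures are saved under pics/ and viewed, about 12 in all and at most 16, crops included, and the job is handed in when it is done.

Besides the shell and the picture viewer there is one more tool, called as a command line: name --argument value ..., lists and objects as JSON in quotes. arm_command: Moves the arm, as the interface text tells. Its arguments: {"type":"object","properties":{"delta_pos":{"type":"array","items":{"type":"array","items":{"type":"number"}}},"rotation":{"type":"array","items":{"type":"array","items":{"type":"number"}}},"gripper":{"type":"number"},"grip_force":{"type":"number"}},"required":["delta_pos","rotation"]}

```bash
mkdir -p pics; ls
cat > h.py <<'E'
import numpy as np, cv2
from scipy.spatial.transform import Rotation as R
from workcell import monitor, optics, bot
def cam(n):
    p=optics.camera_params(n);K=np.array([[p['fx'],0,p['cx']],[0,p['fy'],p['cy']],[0,0,1.]])
    return K,np.array(p['dist_coeffs'],float),np.array(p['origin'],float),np.array(p['rotation'],float)
def ray(c,uv):
    K,d,o,r=c
    r=r if r.shape==(3,3) else R.from_euler('xyz',r).as_matrix()
    q=cv2.undistortPoints(np.array(uv,float).reshape(-1,1,2),K,d).reshape(-1,2)
    return o,np.c_[q,np.ones(len(q))]@r.T
def plane(c,uv,z):
    o,v=ray(c,uv);z=np.broadcast_to(z,len(v))
    return o+v*((z-o[2])/v[:,2])[:,None]
def proj(c,P):
    K,d,o,r=c
    r=r if r.shape==(3,3) else R.from_euler('xyz',r).as_matrix()
    return cv2.projectPoints((np.array(P,float).reshape(-1,3)-o)@r,np.zeros(3),np.zeros(3),K,d)[0].reshape(-1,2)
def grab(n,f):
    c=cam(n);im=optics.grab_frame(n);cv2.imwrite('pics/'+f+'.png',im[...,::-1]);return c,im
E
python3 - <<'E'
from h import *
s=monitor.observe();print({k:np.round(v,3) for k,v in s.items()})
for n in('side','top','wrist'):
    print(optics.camera_params(n)); grab(n,n+'0')
E
```

```text
pics
{'clock': np.float64(0.0), 'qpos': array([-1.413,  0.522, -0.036,  1.6  ,  0.021,  1.021, -0.113]), 'qd': array([ 0.   , -0.   , -0.   ,  0.   , -0.   ,  0.   , -0.001]), 'joint_efforts': array([-1.0000e-03, -9.2711e+01,  1.9800e+00, -3.6994e+01,  1.8000e-02,
        8.0000e-03,  0.0000e+00]), 'position': array([0.141, 0.609, 0.245]), 'tool_rot': array([-1.492,  1.57 , -1.719]), 'force': array([0.211, 0.108, 0.196]), 'moment': array([-0.029,  0.016,  0.031]), 'grip_width': np.float64(0.085)}
{'fx': 497.46439608662195, 'fy': 497.46439608662195, 'cx': 313.1916645713137, 'cy': 186.8060879065897, 'dist_coeffs': array([-0.10774741,  0.        ,  0.        ,  0.        ,  0.        ]), 'origin': array([1.2127676 , 0.94783502, 1.01751594]), 'rotation': array([-2.24287917, -0.02321695,  2.59544989])}
{'fx': 388.07064898813604, 'fy': 388.07064898813604, 'cx': 324.495850121876, 'cy': 200.01855988260618, 'dist_coeffs': array([0.02752344, 0.        , 0.        , 0.        , 0.        ]), 'origin': array([ 0.48206383, -0.00524883,  1.19255133]), 'rotation': array([-3.04415186,  0.00740914, -1.54563729])}
{'fx': 325.77917803933866, 'fy': 325.77917803933866, 'cx': 318.25089625979433, 'cy': 196.18351904828458, 'dist_coeffs': array([-0.06592014,  0.        ,  0.        ,  0.        ,  0.        ]), 'origin': array([0.0740964 , 0.62567318, 0.37433151]), 'rotation': array([2.86638610e+00, 5.18842872e-05, 1.34236763e+00])}
```

View pics/top0.png

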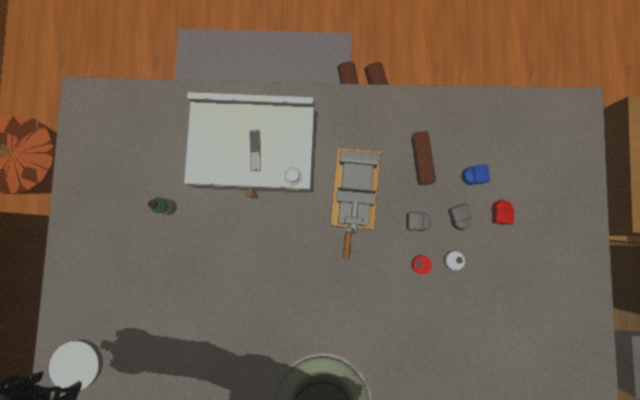

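View pics/side0.png

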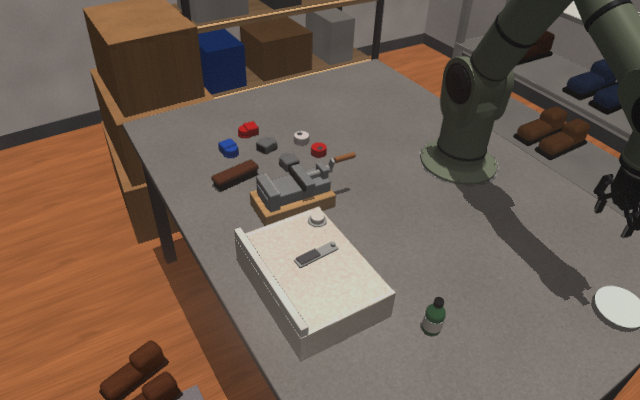

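Top view: base spans px (185,95)-(314,190) with its button at (292,175), and the vise is at (355,190) with its handle at (347,245). There are two grey guards at (418,221) and (460,216), one aluminium tin at (456,260), and red/blue decoys. I'll zoom in and measure.

Run:
```python
from h import *
im=cv2.imread('pics/top0.png')
c=cam('top')
a=cv2.resize(im[85:275,180:315],None,fx=3,fy=3,interpolation=2)
b=cv2.resize(im[125:275,325:515],None,fx=4,fy=4,interpolation=2)
cv2.imwrite('pics/zb.png',b)
P=lambda uv,z:print(np.round(plane(c,uv,z),4).tolist())
print('btn');P([(292.5,175)],.110)
print('block');P([(337,149),(380,151),(375,228),(331,226)],.03)
print('items');P([(418,221),(460,216),(456,260)],.03)
print('handle');P([(348,234),(346.5,257)],.14)
print('base corners');P([(187,102),(313,103),(185,184),(312,188)],.092)
```

```text
btn
[[0.6564, 0.0975, 0.11]]
block
[[0.7525, -0.0279, 0.03], [0.7493, -0.1588, 0.03], [0.5153, -0.1466, 0.03], [0.5179, -0.0152, 0.03]]
items
[[0.5394, -0.2743, 0.03], [0.5575, -0.3987, 0.03], [0.4274, -0.3857, 0.03]]
handle
[[0.4941, -0.0606, 0.14], [0.4326, -0.0578, 0.14]]
base corners
[[0.8665, 0.4134, 0.092], [0.8728, 0.0463, 0.092], [0.6257, 0.4054, 0.092], [0.623, 0.0422, 0.092]]
```

View pics/zb.png

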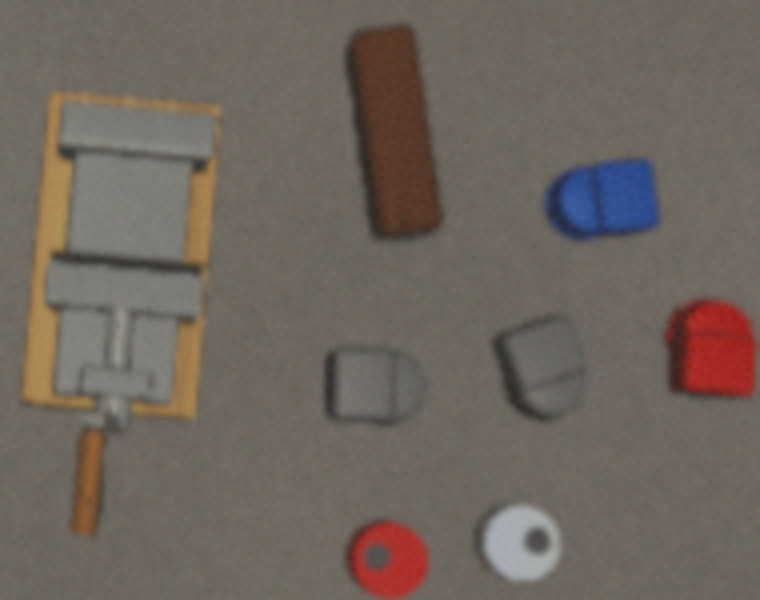

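Zoom: vise yaw is about -0.05 with the crank handle slightly left of the axis (q≈-0.5). The guard at crop (375,385) points its toe to -y, and the guard at (545,368) points its toe to -x. There is one aluminium tin at (522,541). I'll write a move helper next.

```bash
cat >> h.py <<'E'
def T():
    s=monitor.observe();return np.array(s['position']),R.from_euler('xyz',s['tool_rot']).as_matrix(),s
def yaw(M): return np.arctan2(M[1,1],M[0,1])   # direction of tool y in world
def down(y): return np.c_[[0,0,-1],[np.cos(y),np.sin(y),0],[np.sin(y),-np.cos(y),0]]
def go(p,y=None):
    """print remaining shift in tool axes (units of 30mm) and rotvec (units of 6deg)"""
    q,M,s=T()
    print('pos',q.round(4),'yaw',yaw(M).round(3),'F',np.round(s['force'],1),'w',round(float(s['grip_width']),4),'t',s['clock'])
    d=M.T@(np.array(p)-q)/.03
    rv=None if y is None else R.from_matrix(M.T@down(y)).as_rotvec()/np.radians(6)
    print('shift/30mm',d.round(3),'rot/6deg',None if rv is None else rv.round(2))
    if rv is not None: print(' after rotation, shift',(down(y).T@(np.array(p)-q)/.03).round(3))
E
python3 - <<'E'
from h import *
go([.656,.0975,.20],np.pi)
go([.656,.0975,.20],0);print(T()[1].round(3))
E
```

```text
pos [0.1412 0.6086 0.2449] yaw 1.343 F [-0.2 -0.1 -0.3] w 0.0851 t 0.15
shift/30mm [  1.509 -12.719  20.566] rot/6deg [-1.718e+01 -1.000e-02  1.000e-02]
 after rotation, shift [  1.496 -17.161 -17.036]
pos [0.1412 0.6086 0.2449] yaw 1.343 F [-0.2 -0.1 -0.3] w 0.0851 t 0.15
shift/30mm [  1.509 -12.719  20.566] rot/6deg [1.282e+01 1.000e-02 1.000e-02]
 after rotation, shift [ 1.496 17.161 17.036]
[[-0.     0.226  0.974]
 [-0.001  0.974 -0.226]
 [-1.    -0.001  0.   ]]
```

arm_command --delta_pos '[[0,-0.6,0.98],[0,-0.6,0.98],[0,-0.6,0.98],[0,-0.6,0.98],[0,-0.6,0.98],[0,-0.6,0.98],[0,-0.6,0.98],[0,-0.6,0.98],[0,-0.6,0.98],[0,-0.6,0.98]]' --rotation '[[0,0,0],[0,0,0],[0,0,0],[0,0,0],[0,0,0],[0,0,0],[0,0,0],[0,0,0],[0,0,0],[0,0,0]]' --gripper 1

```text
clock: 1.15
position: [0.3913, 0.3604, 0.2426]
tool_rot: [-2.207, 1.567, -2.427]
force: [0.9, 0.4, 0.4]
grip_width: -0.0003
```

arm_command --delta_pos '[[0,-0.6,0.98],[0,-0.6,0.98],[0,-0.6,0.98],[0,-0.6,0.98],[0,-0.6,0.98],[0,-0.6,0.98],[0,-0.6,0.98],[0,-0.6,0.98],[0,-0.6,0.98],[0,0,0]]' --rotation '[[0,0,0],[0,0,0],[0,0,0],[0,0,0],[0,0,0],[0,0,0],[0,0,0],[0,0,0],[0,0,0],[0,0,0]]'

```text
clock: 2.15
position: [0.6241, 0.1294, 0.2409]
tool_rot: [-2.039, 1.564, -2.263]
force: [-0.1, 0.3, 0.4]
grip_width: 0.0003
```

arm_command --delta_pos '[[0,0,0],[0,0,0],[0,0,0],[0,0,0],[0,0,0],[0,0,0],[0,0,0],[0,0,0],[0,0,0],[0,0,0]]' --rotation '[[1,0,0],[1,0,0],[1,0,0],[1,0,0],[1,0,0],[1,0,0],[1,0,0],[1,0,0],[1,0,0],[1,0,0]]'

```text
clock: 3.15
position: [0.6217, 0.1306, 0.2381]
tool_rot: [-1.371, 1.559, -2.682]
force: [0.0, 0.6, 0.2]
grip_width: -0.0004
```

Run:
```python
from h import *
go([.656,.0975,.20],0)
```

```text
pos [0.6217 0.1306 0.2381] yaw 0.26 F [0.  0.6 0.2] w -0.0004 t 3.15
shift/30mm [1.263 0.837 1.358] rot/6deg [2.48 0.04 0.1 ]
 after rotation, shift [1.269 1.145 1.104]
```

arm_command --delta_pos '[[0,0,0],[0,0,0],[0,0,0],[0.1,0.6,0.6],[0.1,0.6,0.5],[0,0,0]]' --rotation '[[1,0,0.05],[1,0,0.05],[0.5,0,0],[0,0,0],[0,0,0],[0,0,0]]'

```text
clock: 3.75
position: [0.6559, 0.0999, 0.2305]
tool_rot: [-0.82, 1.567, -2.404]
force: [-0.4, -0.6, -0.4]
grip_width: -0.0003
```

Run:
```python
from h import *
go([.656,.0975,.135],0)
c,im=grab('wrist','w1')
print(proj(c,[[.656,.0975,.11]]),c[2])
```

```text
pos [0.6559 0.0999 0.2305] yaw -0.013 F [-0.4 -0.6 -0.4] w -0.0003 t 3.75
shift/30mm [3.185 0.014 0.071] rot/6deg [-0.13  0.03  0.03]
 after rotation, shift [3.185e+00 3.000e-03 8.000e-02]
[[318.78435013 198.59013396]] [0.65735451 0.17060408 0.35993157]
```

View pics/w1.png

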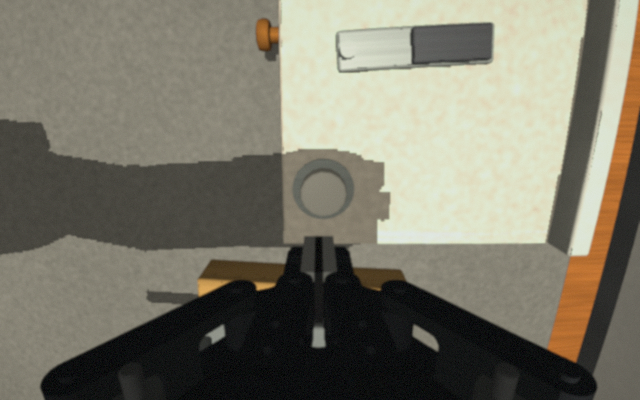

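Wrist: button top centre at px (323,194), base front edge from (280,0) to (284,243), right side edge along row 244, knob at (265,35).

Run:
```python
from h import *
c=cam('wrist')
print(plane(c,[(323,194)],.11),plane(c,[(280,10),(284,243),(550,243)],.092),plane(c,[(262,35)],.042))
b=plane(c,[(323,194)],.11)[0]
go([b[0],b[1],.130],0)
```

```text
[[0.65857273 0.10247753 0.11      ]] [[0.62782754 0.24137272 0.092     ]
 [0.62344235 0.05248448 0.092     ]
 [0.86845958 0.04794941 0.092     ]] [[0.60536745 0.23371339 0.042     ]]
pos [0.6552 0.1011 0.2307] yaw -0.013 F [-0.1  0.3 -1. ] w -0.0002 t 3.8
shift/30mm [ 3.355  0.124 -0.055] rot/6deg [-0.12  0.02  0.03]
 after rotation, shift [ 3.355  0.114 -0.047]
```

arm_command --delta_pos '[[0.8,0.1,0],[0.8,0,0],[0.8,0,0],[0.8,0,0],[0,0,0],[0.25,0,0],[0.2,0,0],[0.1,0,0],[0,0,0]]' --rotation '[[0,0,0],[0,0,0],[0,0,0],[0,0,0],[0,0,0],[0,0,0],[0,0,0],[0,0,0],[0,0,0]]'

```text
clock: 4.7
position: [0.6561, 0.1066, 0.1177]
tool_rot: [-2.556, 1.569, 2.149]
force: [-0.7, 1.2, -0.0]
grip_width: 0.0002
```

arm_command --delta_pos '[[0.15,0,0.1],[0.1,0,0],[0.1,0,0],[0,0,0]]' --rotation '[[0,0,0],[0,0,0],[0,0,0],[0,0,0]]'

```text
clock: 5.1
position: [0.657, 0.1038, 0.1123]
tool_rot: [2.817, 1.566, 1.237]
force: [-3.2, 0.8, 4.8]
grip_width: -0.0002
```

Run:
```python
from h import *
go([.6585,.1,.2],0)
c,im=grab('top','t2')
k=np.abs(im.astype(int)-cv2.imread('pics/top0.png')[...,::-1]).max(2)[190:260,185:320]
print((k>60).sum())
```

```text
pos [0.657  0.1038 0.1123] yaw -0.008 F [-3.2  0.8  4.8] w -0.0002 t 5.1
shift/30mm [-2.923  0.055  0.112] rot/6deg [-0.08 -0.05 -0.02]
 after rotation, shift [-2.922  0.049  0.127]
1137
```

arm_command --delta_pos '[[0.1,0,0],[0,0,0],[-1,0,0],[-1,0,0],[-1,0,0],[-1,0,0],[-1,0,0],[0,0,0]]' --rotation '[[0,0,0],[0,0,0],[0,0,0],[0,0,0],[0,0,0],[0,0,0],[0,0,0],[0,0,0]]'

```text
clock: 5.95
position: [0.6569, 0.1011, 0.2678]
tool_rot: [2.645, 1.564, 1.064]
force: [1.0, -0.5, -0.4]
grip_width: -0.0
```

arm_command --delta_pos '[[-1,0,-1],[-1,0,-1],[-1,0,-1],[-1,0,-1],[0,0,0]]' --rotation '[[0,0,0],[0,0,0],[0,0,0],[0,0,0],[0,0,0]]' --gripper -1

```text
clock: 6.45
position: [0.6577, 0.2227, 0.3914]
tool_rot: [2.758, 1.565, 1.173]
force: [0.1, 0.3, -0.7]
grip_width: 0.0722
```

Run:
```python
from h import *
go([.53,.22,.2],0)
c,im=grab('top','t3')
c2,w=grab('wrist','w3')
t=cv2.resize(im[100:260,170:330],None,fx=2.5,fy=2.5,interpolation=2)
cv2.imwrite('pics/c3.png',np.hstack([t,cv2.copyMakeBorder(w[::2,::2],0,200,0,0,cv2.BORDER_CONSTANT)])[...,::-1])
```

```text
pos [0.6577 0.2227 0.3914] yaw -0.014 F [ 0.1  0.3 -0.7] w 0.0722 t 6.45
shift/30mm [ 6.369 -4.268  0.188] rot/6deg [-0.14 -0.05 -0.02]
 after rotation, shift [ 6.38  -4.256  0.091]
```

View pics/c3.png

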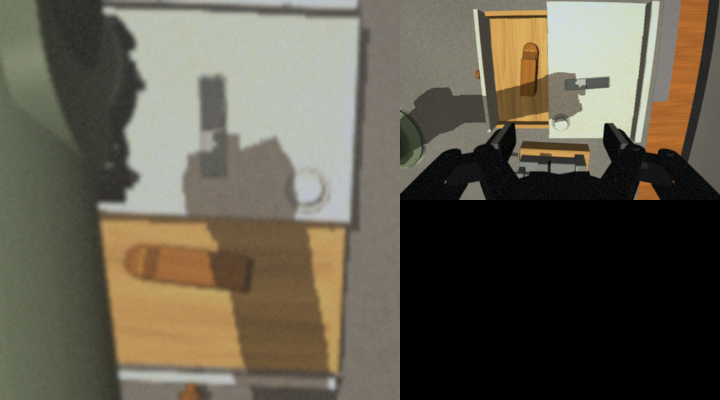

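The drawer has popped out. In the wrist frame (full resolution) the tree is at about px (260,140), toe towards +y. I'll segment it.

Run:
```python
from h import *
c=cam('wrist')
w=cv2.imread('pics/w3.png')
roi=w[70:210,225:290];h=cv2.cvtColor(roi,cv2.COLOR_BGR2HSV)
print(h[60,10],h[70,33],h[100,33],h[30,35])
cv2.imwrite('pics/r3.png',cv2.resize(roi,None,fx=4,fy=4,interpolation=2))
```

```text
[ 19 142 217] [ 15 192 170] [ 15 182  84] [ 18 184 193]
```

View pics/r3.png

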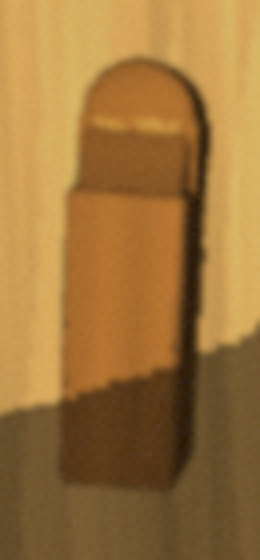

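Block-top corners in the crop: (70,190), (185,192), (62,480), (168,487).

Run:
```python
from h import *
c=cam('wrist')
p=plane(c,np.array([(70,190),(185,192),(62,480),(168,487)])/4+[225,70],.068)
print(p.round(4));a=(p[0]+p[1])/2-(p[2]+p[3])/2
print('len',np.linalg.norm(a),'dir',np.arctan2(a[1],a[0]))
u=a/np.linalg.norm(a);m=p.mean(0)+u*.0225
print('origin',m,'tool yaw',np.arctan2(a[1],a[0])-np.pi/2)
m=m-u*.02
print('target (20 back)',m)
go([m[0],m[1],.2],np.arctan2(a[1],a[0])-np.pi/2)
```

```text
[[0.5555 0.2753 0.068 ]
 [0.5945 0.2737 0.068 ]
 [0.5447 0.1742 0.068 ]
 [0.5827 0.1709 0.068 ]]
len 0.1026261364697463 dir 1.4607012697200734
origin [0.57178976 0.24587018 0.068     ] tool yaw -0.11009505707482314
target (20 back) [0.56959231 0.22599127 0.068     ]
pos [0.6573 0.2184 0.3882] yaw -0.018 F [-0.3 -0.8  0.2] w 0.0846 t 6.55
shift/30mm [ 6.277 -2.921 -0.185] rot/6deg [ 0.88 -0.02  0.01]
 after rotation, shift [ 6.273 -2.934  0.07 ]
```

arm_command --delta_pos '[[0.7,-0.98,-0.3],[1,-0.98,-0.3],[1,-0.95,-0.2],[1,0,0],[1,0,0],[1,0,0],[0.5,0,0],[0,0,0]]' --rotation '[[0.9,0,0],[0,0,0],[0,0,0],[0,0,0],[0,0,0],[0,0,0],[0,0,0],[0,0,0]]' --gripper -0.36

```text
clock: 7.35
position: [0.5655, 0.2379, 0.1874]
tool_rot: [-0.799, 1.56, -2.498]
force: [0.6, -0.4, -0.3]
grip_width: 0.058
```

Run:
```python
from h import *
go([.5707,.2359,.055],-.11)
c,w=grab('wrist','w4')
q,M,s=T()
for z in(.068,):print(proj(c,[[.5707,.2359,z],[.5555,.2753,z],[.5945,.2737,z],[.5447,.1742,z],[.5827,.1709,z]]).round(0).tolist())
```

```text
pos [0.5655 0.2379 0.1874] yaw -0.128 F [ 0.6 -0.4 -0.3] w 0.058 t 7.35
shift/30mm [4.411 0.215 0.009] rot/6deg [-0.17  0.07  0.08]
 after rotation, shift [4.413 0.179 0.047]
[[326.0, 197.0], [300.0, 150.0], [351.0, 146.0], [305.0, 269.0], [350.0, 268.0]]
```

View pics/w4.png

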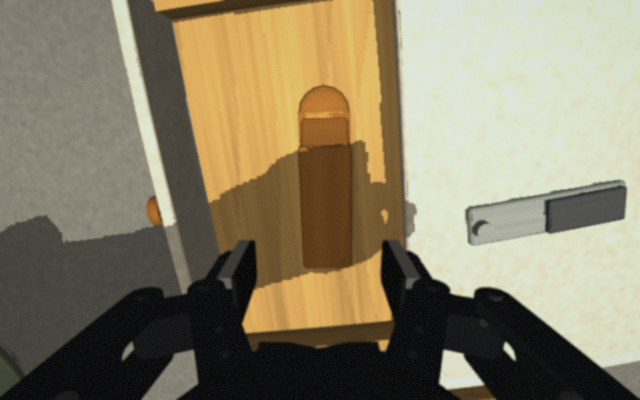

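Block-top corners at (300,148), (352,146), (304,268), (350,268) match the predicted ones. I'll descend and grip.

arm_command --delta_pos '[[0.9,0.1,0],[0.9,0.1,0],[0.9,0,0],[0.9,0,0],[0.7,0,0],[0.2,0,0],[0,0,0]]' --rotation '[[-0.15,0.05,0.05],[0,0,0],[0,0,0],[0,0,0],[0,0,0],[0,0,0],[0,0,0]]'

```text
clock: 8.1
position: [0.5767, 0.2344, 0.0586]
tool_rot: [2.129, 1.563, 0.441]
force: [-11.6, 0.3, 9.1]
grip_width: 0.0579
```

Run:
```python
from h import *
go([.5707,.2359,.055],-.11)
```

```text
pos [0.5767 0.2344 0.0586] yaw -0.117 F [-11.6   0.3   9.1] w 0.0579 t 8.1
shift/30mm [ 0.117 -0.205 -0.025] rot/6deg [-0.07 -0.04 -0.07]
 after rotation, shift [ 0.119 -0.204 -0.027]
```

arm_command --delta_pos '[[0,-0.25,0],[0,0,0]]' --rotation '[[0,0,0],[0,0,0]]'

```text
clock: 8.3
position: [0.5699, 0.235, 0.0608]
tool_rot: [2.147, 1.561, 0.458]
force: [-0.5, -0.1, 0.3]
grip_width: 0.0581
```

Run:
```python
from h import *
go([.5707,.2359,.055],-.11)
```

```text
pos [0.5699 0.235  0.0608] yaw -0.118 F [-0.5 -0.1  0.3] w 0.0581 t 8.3
shift/30mm [ 0.192  0.021 -0.033] rot/6deg [-0.07 -0.05 -0.08]
 after rotation, shift [ 0.192  0.023 -0.033]
```

arm_command --delta_pos '[[0.2,0,0],[0,0,0],[0,0,0]]' --rotation '[[0,0,0],[0,0,0],[0,0,0]]'

```text
clock: 8.6
position: [0.5713, 0.2349, 0.0558]
tool_rot: [2.126, 1.558, 0.437]
force: [-1.7, 2.1, 4.1]
grip_width: 0.0581
```

arm_command --delta_pos '[[0,0,0],[0,0,0],[0,0,0],[0,0,0],[0,0,0]]' --rotation '[[0,0,0],[0,0,0],[0,0,0],[0,0,0],[0,0,0]]' --gripper 1 --grip_force 40

```text
clock: 9.1
position: [0.5721, 0.2347, 0.0559]
tool_rot: [2.106, 1.557, 0.417]
force: [-1.3, 0.7, 4.2]
grip_width: 0.0414
```

arm_command --delta_pos '[[-1,0,0],[-1,0,0],[-1,0,0],[-1,0,0],[-1,0,0],[-1,0,0],[0,0,0]]' --rotation '[[0,0,0],[0,0,0],[0,0,0],[0,0,0],[0,0,0],[0,0,0],[0,0,0]]'

```text
clock: 9.8
position: [0.5686, 0.2323, 0.2395]
tool_rot: [1.868, 1.564, 0.177]
force: [0.1, -0.4, -1.6]
grip_width: 0.0414
```

Run:
```python
from h import *
go([.634,-.087,.24],-.05)
```

```text
pos [0.5686 0.2323 0.2395] yaw -0.12 F [ 0.1 -0.4 -1.6] w 0.0414 t 9.8
shift/30mm [-0.016  3.435 10.306] rot/6deg [-0.66 -0.02 -0.07]
 after rotation, shift [-0.018  2.71  10.52 ]
```

Run:
```python
from h import *
c=cam('top')
f=plane(c,np.array([(62,153),(208,163)])/4+[325,125],.112)
m=plane(c,np.array([(55,256),(202,270)])/4+[325,125],.112)
print(f.round(4),m.round(4))
s=cv2.imread('pics/side0.png')[150:215,240:360];cv2.imwrite('pics/s5.png',cv2.resize(s,None,fx=6,fy=6,interpolation=2))
b=cv2.imread('pics/top0.png')[140:235,325:390];cv2.imwrite('pics/t5.png',cv2.resize(b,None,fx=6,fy=6,interpolation=2))
```

```text
[[ 0.6928 -0.0371  0.112 ]
 [ 0.688  -0.14    0.112 ]] [[ 0.6195 -0.0338  0.112 ]
 [ 0.6121 -0.1368  0.112 ]]
```

View pics/t5.png

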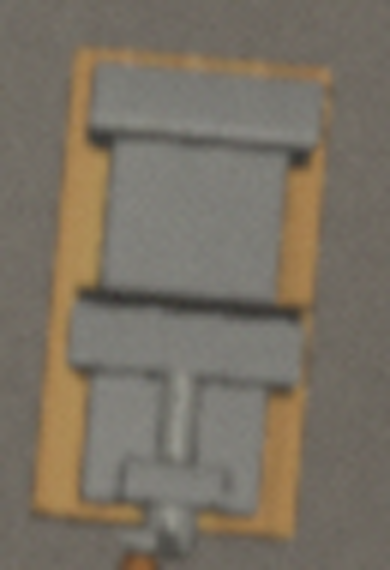

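arm_command --delta_pos '[[0,0,0],[0,0.25,1],[0,0.25,1],[0,0.25,1],[0,0.25,1],[0,0,0]]' --rotation '[[-0.7,0,0],[0,0,0],[0,0,0],[0,0,0],[0,0,0],[0,0,0]]'

```text
clock: 10.4
position: [0.5921, 0.1078, 0.2346]
tool_rot: [1.434, 1.568, -0.176]
force: [-0.1, -0.3, -1.9]
grip_width: 0.0413
```

Crop: the fixed jaw's top front edge runs (90,130)-(320,145), and the cushion's front edge (82,291)-(300,310). That puts the bed point at about (0.6655,-0.087), yaw -0.05.

Run:
```python
from h import *
c=cam('top')
print(plane(c,np.array([(90,131),(320,146),(82,291),(300,310)])/6+[325,140],.112).round(4))
go([.6655,-.098,.19],-.05)
```

```text
[[ 0.6968 -0.0356  0.112 ]
 [ 0.6922 -0.1437  0.112 ]
 [ 0.6209 -0.0335  0.112 ]
 [ 0.6144 -0.1354  0.112 ]]
pos [0.5921 0.1078 0.2346] yaw -0.04 F [-0.1 -0.3 -1.9] w 0.0413 t 10.4
shift/30mm [1.497 2.716 6.756] rot/6deg [ 0.1   0.   -0.02]
 after rotation, shift [1.487 2.787 6.729]
```

arm_command --delta_pos '[[0,0.4,1],[0,0.4,1],[0,0.4,1],[0,0.4,1],[0,0.4,1],[0,0.4,1],[0,0.3,0.7],[0.7,0,0],[0.7,0,0],[0,0,0]]' --rotation '[[0.1,0,0],[0,0,0],[0,0,0],[0,0,0],[0,0,0],[0,0,0],[0,0,0],[0,0,0],[0,0,0],[0,0,0]]'

```text
clock: 11.4
position: [0.6624, -0.102, 0.1803]
tool_rot: [-1.524, 1.561, 3.139]
force: [0.2, -0.9, -2.1]
grip_width: 0.0412
```

Run:
```python
from h import *
go([.6655,-.098,.136],-.05)
c,w=grab('wrist','w6');c2,s=grab('side','s6');c3,t=grab('top','t6')
z=lambda a,f:cv2.resize(a,(400,300) if f else (400,250),interpolation=cv2.INTER_CUBIC)
cv2.imwrite('pics/c6.png',np.vstack([np.hstack([z(w,0),z(s[110:235,220:420],0)]),np.hstack([z(t[130:255,300:500],0),np.zeros((250,400,3),np.uint8)])])[...,::-1])
```

```text
pos [ 0.6624 -0.102   0.1803] yaw -0.05 F [ 0.2 -0.9 -2.1] w 0.0412 t 11.4
shift/30mm [ 1.477  0.111 -0.14 ] rot/6deg [0.   0.   0.09]
 after rotation, shift [ 1.478  0.097 -0.139]
```

View pics/c6.png

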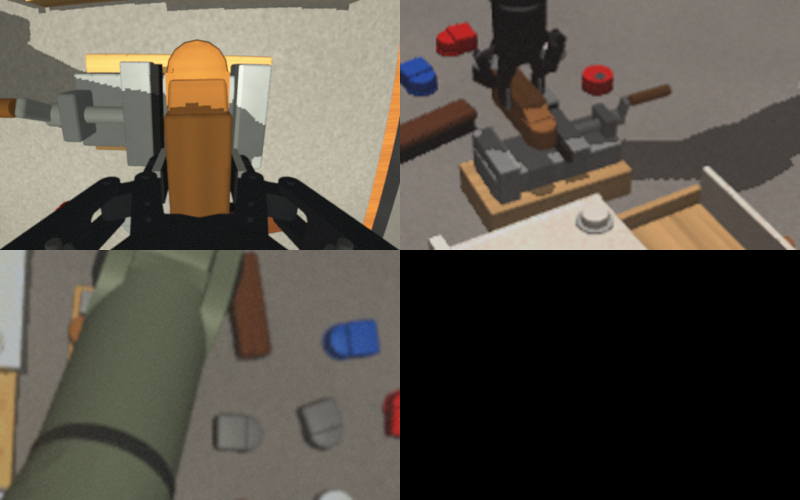

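The tree hangs over the gap. In the wrist panel the cushion face is at x≈162 and the fixed jaw face at x≈232, with the tree at 168-232 (it is higher). Checking numerically.

Run:
```python
from h import *
c=cam('wrist')
p=plane(c,[(259,160),(371,160),(371,110),(371,240)],.112);print(p.round(4))
```

```text
[[ 0.6284 -0.0631  0.112 ]
 [ 0.6983 -0.0665  0.112 ]
 [ 0.6986 -0.0361  0.112 ]
 [ 0.698  -0.1205  0.112 ]]
```

arm_command --delta_pos '[[0.5,0.1,-0.15],[0.5,0,0],[0.3,0,0],[0.1,0,0],[0,0,0]]' --rotation '[[0,0,0.08],[0,0,0],[0,0,0],[0,0,0],[0,0,0]]'

```text
clock: 12.05
position: [0.669, -0.0966, 0.1438]
tool_rot: [1.537, 1.563, -0.081]
force: [0.2, -0.1, -1.0]
grip_width: 0.0417
```

Run:
```python
from h import *
go([.6655,-.098,.132],-.05)
```

```text
pos [ 0.669  -0.0966  0.1438] yaw -0.047 F [ 0.2 -0.1 -1. ] w 0.0417 t 12.05
shift/30mm [ 0.391 -0.117  0.051] rot/6deg [ 0.03  0.   -0.08]
 after rotation, shift [ 0.392 -0.114  0.051]
```

arm_command --delta_pos '[[0.2,-0.1,0.05],[0.15,0,0],[0.1,0,0],[0,0,0]]' --rotation '[[0,0,-0.05],[0,0,0],[0,0,0],[0,0,0]]'

```text
clock: 12.45
position: [0.6664, -0.0986, 0.1321]
tool_rot: [1.625, 1.566, 0.007]
force: [-1.2, -0.0, -1.6]
grip_width: 0.0414
```

Run:
```python
from h import *
go([.6655,-.098,.132],-.05)
```

```text
pos [ 0.6664 -0.0986  0.1321] yaw -0.047 F [-1.2 -0.  -1.6] w 0.0414 t 12.45
shift/30mm [ 0.004 -0.03  -0.02 ] rot/6deg [ 0.03 -0.   -0.05]
 after rotation, shift [ 0.005 -0.03  -0.02 ]
```

arm_command --delta_pos '[[0.08,0,0],[0,0,0],[0,0,0]]' --rotation '[[0,0,0],[0,0,0],[0,0,0]]'

```text
clock: 12.75
position: [0.6669, -0.0989, 0.1325]
tool_rot: [1.737, 1.564, 0.119]
force: [0.6, -0.1, -2.0]
grip_width: 0.0413
```

arm_command --delta_pos '[[0.1,0,0],[0.1,0,0],[0,0,0]]' --rotation '[[0,0,0],[0,0,0],[0,0,0]]'

```text
clock: 13.05
position: [0.6674, -0.0992, 0.1324]
tool_rot: [1.871, 1.561, 0.252]
force: [-0.2, 0.5, -2.4]
grip_width: 0.0415
```

arm_command --delta_pos '[[0.25,0,0],[0,0,0]]' --rotation '[[0,0,0],[0,0,0]]'

```text
clock: 13.25
position: [0.6683, -0.0999, 0.1285]
tool_rot: [1.823, 1.558, 0.205]
force: [0.2, -0.3, -2.4]
grip_width: 0.0415
```

arm_command --delta_pos '[[0.2,-0.1,0.05],[0,0,0]]' --rotation '[[0,0,-0.1],[0,0,0]]'

```text
clock: 13.45
position: [0.669, -0.1007, 0.1265]
tool_rot: [1.96, 1.559, 0.343]
force: [-0.1, -0.4, -2.2]
grip_width: 0.0414
```

Run:
```python
from h import *
go([.6655,-.098,.132],-.05)
print(T()[1].round(3))
```

```text
pos [ 0.669  -0.1007  0.1265] yaw -0.046 F [-0.1 -0.4 -2.2] w 0.0414 t 13.45
shift/30mm [-0.184 -0.118 -0.085] rot/6deg [ 0.04 -0.04 -0.1 ]
 after rotation, shift [-0.183 -0.12  -0.084]
[[ 0.011  0.999 -0.046]
 [ 0.004 -0.046 -0.999]
 [-1.     0.011 -0.004]]
```

Run:
```python
from h import *
c,w=grab('wrist','w7');c2,s=grab('side','s7')
z=lambda a:cv2.resize(a,(640,300) ,interpolation=cv2.INTER_CUBIC)
cv2.imwrite('pics/c7.png',np.vstack([z(w[:300]),cv2.resize(s[120:220,245:405],(640,400),interpolation=2)[:300]])[...,::-1])
```

```text
(no output)
```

View pics/c7.png

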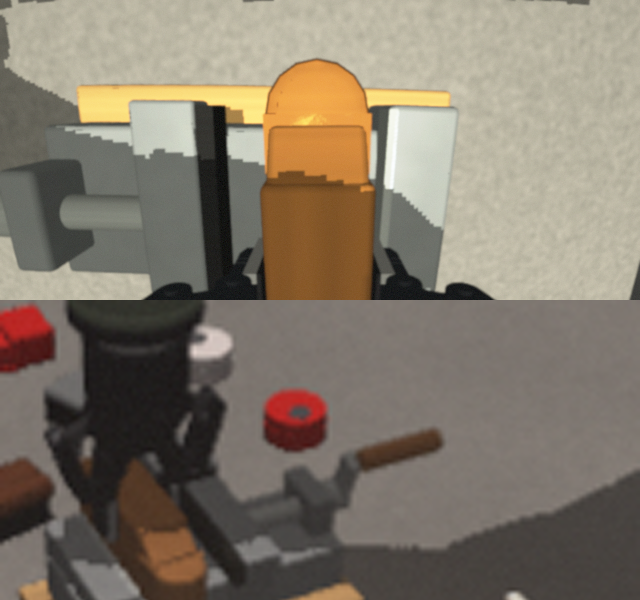

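The tree is between the jaws, near the fixed jaw. Its block-top edge runs (263,183)-(374,187), so I'll get the height from the known 42 mm width.

Run:
```python
from h import *
c=cam('wrist');o,v=ray(c,[(263,183),(374,187)])
q,M,s=T()
for z in np.arange(.134,.166,.004):
    p=plane(c,[(263,183),(374,187)],z);print(z.round(3),np.linalg.norm(p[0]-p[1]).round(4),p.mean(0).round(4))
print(q,s['force'])
```

```text
0.134 0.0427 [ 0.6705 -0.0602  0.134 ]
0.138 0.0413 [ 0.6705 -0.0593  0.138 ]
0.142 0.0399 [ 0.6705 -0.0583  0.142 ]
0.146 0.0385 [ 0.6705 -0.0573  0.146 ]
0.15 0.0371 [ 0.6705 -0.0564  0.15  ]
0.154 0.0357 [ 0.6705 -0.0554  0.154 ]
0.158 0.0343 [ 0.6705 -0.0545  0.158 ]
0.162 0.0329 [ 0.6705 -0.0535  0.162 ]
[ 0.66847128 -0.10072679  0.12575975] [ 4.48103994  1.63471275 16.8507357 ]
```

arm_command --delta_pos '[[-0.12,0,0],[0,0,0]]' --rotation '[[0,0,0],[0,0,0]]'

```text
clock: 13.75
position: [0.6678, -0.1009, 0.1284]
tool_rot: [2.025, 1.562, 0.408]
force: [-0.2, -0.8, -1.6]
grip_width: 0.0413
```

Run:
```python
from h import *
go([.6655,-.098,.132],-.05)
```

```text
pos [ 0.6678 -0.1009  0.1284] yaw -0.047 F [-0.2 -0.8 -1.6] w 0.0413 t 13.75
shift/30mm [-0.121 -0.081 -0.092] rot/6deg [ 0.03 -0.04 -0.08]
 after rotation, shift [-0.12  -0.083 -0.091]
```

arm_command --delta_pos '[[0,0,0],[0,0,0],[0,0,0],[0,0,0]]' --rotation '[[0,0,0],[0,0,0],[0,0,0],[0,0,0]]' --gripper -0.3

```text
clock: 14.15
position: [0.6672, -0.101, 0.1274]
tool_rot: [2.094, 1.564, 0.476]
force: [1.6, -0.3, 0.5]
grip_width: 0.0557
```

arm_command --delta_pos '[[-0.5,0,0],[-1,0,0],[-1,0,0],[-1,0,0],[-1,0,0],[0,-1,0],[0,-1,0],[0,-1,0],[0,-1,0],[0,-1,0]]' --rotation '[[0,0,0],[0,0,0],[0,0,0],[0,0,0],[0,0,0],[0,0,0],[0,0,0],[0,0,0],[0,0,0],[0,0,0]]'

```text
clock: 15.15
position: [0.5138, -0.0955, 0.2759]
tool_rot: [1.793, 1.557, 0.174]
force: [0.4, 0.5, 0.1]
grip_width: 0.0556
```

arm_command --delta_pos '[[0,-1,0],[0,-1,0],[0,0,0],[0,0,0],[0,0,0],[0,0,0],[0,0,0],[0,0,0],[0,0,0],[0,0,0]]' --rotation '[[0,0,0],[0,0,0],[-1,0,0],[-1,0,0],[-1,0,0],[-1,0,0],[-1,0,0],[-1,0,0],[-1,0,0],[-1,0,0]]'

```text
clock: 16.15
position: [0.4478, -0.0945, 0.2859]
tool_rot: [1.023, 1.543, 0.269]
force: [-0.4, -0.5, 0.2]
grip_width: 0.0551
```

arm_command --delta_pos '[[0,0,0],[0,0,0],[0,0,0],[0,0,0],[0,0,0],[0,0,0],[0,0,0],[0,0,0]]' --rotation '[[-1,0,0],[-1,0,0],[-1,0,0],[-1,0,0],[-1,0,0],[-1,0,0],[-1,0,0],[0,0,0]]'

```text
clock: 16.95
position: [0.4478, -0.0969, 0.2944]
tool_rot: [0.187, 1.534, 0.195]
force: [0.7, 0.2, -0.4]
grip_width: 0.0555
```

Run:
```python
from h import *
go([.45,-.06,.2],1.52)
c,w=grab('wrist','w8');print(c[2])
```

```text
pos [ 0.4478 -0.0969  0.2944] yaw 1.579 F [ 0.7  0.2 -0.4] w 0.0555 t 16.95
shift/30mm [ 3.157  1.207 -0.032] rot/6deg [ 0.56  0.34 -0.08]
 after rotation, shift [3.148 1.231 0.009]
[ 0.37441625 -0.09693049  0.42139612]
```

View pics/w8.png

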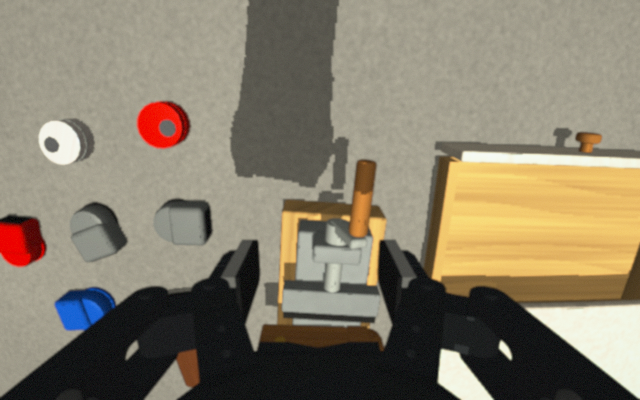

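Wrist view: handle from its free end (366,161) to the arm end (358,233). The screw axis runs through about (336,240)-(331,290). Tree is in the vise.

Run:
```python
from h import *
c=cam('wrist')
for z in(.13,.135,.14):print(z,plane(c,[(366,162),(359,233)],z).round(4).tolist())
print(plane(c,[(337,238),(332,290)],.105).round(4), plane(c,[(284,202),(383,208)],.03).round(4))
```

```text
0.13 [[0.4355, -0.0506, 0.13], [0.5061, -0.054, 0.13]]
0.135 [[0.4344, -0.0514, 0.135], [0.5038, -0.0548, 0.135]]
0.14 [[0.4334, -0.0522, 0.14], [0.5016, -0.0555, 0.14]]
[[ 0.5232 -0.0736  0.105 ]
 [ 0.5879 -0.0778  0.105 ]] [[ 0.5083 -0.1366  0.03  ]
 [ 0.5163 -0.01    0.03  ]]
```

arm_command --delta_pos '[[0,0,0],[0.7,0.7,0],[0.7,0.6,0],[0.9,0,0],[0.9,0,0],[0,0,0]]' --rotation '[[0.55,0.34,-0.08],[0,0,0],[0,0,0],[0,0,0],[0,0,0],[0,0,0]]' --gripper -0.1

```text
clock: 17.6
position: [0.4517, -0.0574, 0.1993]
tool_rot: [-0.093, 1.565, -0.173]
force: [-0.5, -0.7, -0.4]
grip_width: 0.0472
```

Run:
```python
from h import *
go([.45,-.055,.14],1.52)
c,w=grab('wrist','w9');print(c[2])
cv2.imwrite('pics/c9.png',w[100:400,160:480,::-1])
```

```text
pos [ 0.4517 -0.0574  0.1993] yaw 1.491 F [-0.5 -0.7 -0.4] w 0.0472 t 17.6
shift/30mm [ 1.977  0.076 -0.074] rot/6deg [-0.28  0.05  0.01]
 after rotation, shift [ 1.977  0.077 -0.061]
[ 0.38238089 -0.0503754   0.32846394]
```

View pics/c9.png

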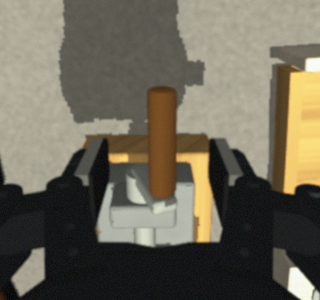

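Handle centred between the fingers (crop x≈161, free end at y≈90). Descending and gripping.

arm_command --delta_pos '[[0.7,0.05,0],[0.7,0,0],[0.5,0,0],[0.15,0,0],[0,0,0]]' --rotation '[[-0.3,0.05,0],[0,0,0],[0,0,0],[0,0,0],[0,0,0]]'

```text
clock: 18.15
position: [0.4572, -0.0572, 0.1453]
tool_rot: [0.004, 1.559, -0.054]
force: [-0.5, -0.4, 0.1]
grip_width: 0.0472
```

Run:
```python
from h import *
go([.45,-.055,.14],1.52)
```

```text
pos [ 0.4572 -0.0572  0.1453] yaw 1.514 F [-0.5 -0.4  0.1] w 0.0472 t 18.15
shift/30mm [ 0.175  0.058 -0.247] rot/6deg [-0.06  0.11 -0.  ]
 after rotation, shift [ 0.178  0.06  -0.245]
```

arm_command --delta_pos '[[0.25,0,-0.2],[0,0,0]]' --rotation '[[0,0.1,0],[0,0,0]]'

```text
clock: 18.35
position: [0.4519, -0.057, 0.1393]
tool_rot: [0.106, 1.568, 0.047]
force: [0.4, -0.1, -0.4]
grip_width: 0.0469
```

arm_command --delta_pos '[[0,0,0],[0,0,0],[0,0,0],[0,0,0],[0,0,0]]' --rotation '[[0,0,0],[0,0,0],[0,0,0],[0,0,0],[0,0,0]]' --gripper 1 --grip_force 30

```text
clock: 18.85
position: [0.4522, -0.0568, 0.1405]
tool_rot: [0.167, 1.566, 0.108]
force: [1.0, 0.3, -2.5]
grip_width: 0.0171
```

Run:
```python
from h import *
go([.45,-.055,.14],1.52)
```

```text
pos [ 0.4522 -0.0568  0.1405] yaw 1.512 F [ 1.   0.3 -2.5] w 0.0171 t 18.85
shift/30mm [ 0.016  0.056 -0.078] rot/6deg [-0.08  0.04 -0.01]
 after rotation, shift [ 0.016  0.056 -0.078]
```

```bash
cat >> h.py <<'E'
def crank(cy,cz,step=20,n=10,r=40):
    p,M,s=T();q=np.arctan2(-(p[1]-cy),p[2]-cz);rad=np.hypot(p[1]-cy,p[2]-cz)*1000
    print('pos',p.round(4),'q deg',np.degrees(q).round(1),'rad',rad.round(1),'F',np.round(s['force'],1),'tilt',M[:,0].round(3),'yaw',yaw(M).round(3))
    a=q+np.radians(step)*np.arange(n+1);Y=-r*np.sin(a);Z=r*np.cos(a);Y[0]=(p[1]-cy)*1e3;Z[0]=(p[2]-cz)*1e3
    print([[float(round(-dz/30,2)),float(round(dy/30,2)),0] for dy,dz in zip(np.diff(Y),np.diff(Z))])
E
python3 -c "
from h import *
crank(-.0745,.1047,15,8)"
```

```text
pos [ 0.4522 -0.0568  0.1405] q deg -26.3 rad 39.9 F [ 1.   0.3 -2.5] tilt [ 0.004  0.    -1.   ] yaw 1.512
[[-0.11, -0.33, 0], [-0.02, -0.35, 0], [0.07, -0.34, 0], [0.15, -0.31, 0], [0.23, -0.26, 0], [0.29, -0.19, 0], [0.33, -0.11, 0], [0.35, -0.02, 0]]
```

arm_command --delta_pos '[[-0.11,-0.33,0],[-0.02,-0.35,0],[0.07,-0.34,0],[0.15,-0.31,0]]' --rotation '[[0,0,0],[0,0,0],[0,0,0],[0,0,0]]'

```text
clock: 19.25
position: [0.45, -0.095, 0.1364]
tool_rot: [0.953, 1.566, 0.9]
force: [6.7, 18.0, -21.0]
grip_width: 0.0166
```

```bash
python3 -c "
from h import *
crank(-.0745,.1047,15,8)"
```

```text
pos [ 0.45   -0.095   0.1364] q deg 33.0 rad 37.7 F [  6.7  18.  -21. ] tilt [ 0.003  0.004 -1.   ] yaw 1.517
[[0.16, -0.31, 0], [0.29, -0.2, 0], [0.33, -0.12, 0], [0.35, -0.03, 0], [0.34, 0.06, 0], [0.31, 0.15, 0], [0.26, 0.23, 0], [0.2, 0.29, 0]]
```

arm_command --delta_pos '[[0.08,0.05,0],[0,0,0]]' --rotation '[[0,0,0],[0,0,0]]'

```text
clock: 19.45
position: [0.4493, -0.0956, 0.1336]
tool_rot: [1.238, 1.567, 1.183]
force: [1.7, 1.4, 2.5]
grip_width: 0.0166
```

```bash
python3 -c "
from h import *
crank(-.07,.1027,15,8)"
```

```text
pos [ 0.4493 -0.0956  0.1336] q deg 39.6 rad 40.2 F [1.7 1.4 2.5] tilt [ 0.001  0.003 -1.   ] yaw 1.515
[[0.26, -0.23, 0], [0.31, -0.16, 0], [0.34, -0.08, 0], [0.35, 0.01, 0], [0.33, 0.1, 0], [0.29, 0.19, 0], [0.24, 0.26, 0], [0.16, 0.31, 0]]
```

arm_command --delta_pos '[[0.26,-0.23,0],[0.31,-0.16,0],[0.34,-0.08,0],[0.35,0.01,0],[0,0,0]]' --rotation '[[0,0,0],[0,0,0],[0,0,0],[0,0,0],[0,0,0]]'

```text
clock: 19.95
position: [0.4486, -0.1099, 0.0946]
tool_rot: [1.311, 1.565, 1.256]
force: [1.9, 7.7, -1.9]
grip_width: 0.0167
```

```bash
python3 -c "
from h import *
crank(-.0701,.1028,15,10)"
```

```text
pos [ 0.4486 -0.1099  0.0946] q deg 101.6 rad 40.7 F [ 1.9  7.7 -1.9] tilt [ 0.002  0.006 -1.   ] yaw 1.516
[[0.32, 0.14, 0], [0.29, 0.19, 0], [0.23, 0.26, 0], [0.15, 0.31, 0], [0.07, 0.34, 0], [-0.02, 0.35, 0], [-0.11, 0.33, 0], [-0.19, 0.29, 0], [-0.26, 0.23, 0], [-0.31, 0.15, 0]]
```

arm_command --delta_pos '[[0.32,0.14,0],[0.29,0.19,0],[0.23,0.26,0],[0.15,0.31,0],[0.07,0.34,0],[-0.02,0.35,0],[0,0,0]]' --rotation '[[0,0,0],[0,0,0],[0,0,0],[0,0,0],[0,0,0],[0,0,0],[0,0,0]]'

```text
clock: 20.65
position: [0.4526, -0.0621, 0.0619]
tool_rot: [0.802, 1.564, 0.743]
force: [-7.2, -1.6, 24.6]
grip_width: 0.0166
```

```bash
python3 -c "
from h import *
crank(-.0695,.1028,15,10)"
```

```text
pos [ 0.4526 -0.0621  0.0619] q deg -169.8 rad 41.6 F [-7.2 -1.6 24.6] tilt [ 0.005  0.005 -1.   ] yaw 1.512
[[-0.16, 0.32, 0], [-0.19, 0.29, 0], [-0.26, 0.23, 0], [-0.31, 0.16, 0], [-0.34, 0.07, 0], [-0.35, -0.02, 0], [-0.33, -0.11, 0], [-0.29, -0.19, 0], [-0.23, -0.26, 0], [-0.16, -0.31, 0]]
```

arm_command --delta_pos '[[-0.2,0.32,0],[-0.22,0.29,0],[-0.26,0.23,0],[-0.31,0.16,0],[-0.34,0.07,0],[-0.35,-0.02,0],[0,0,0]]' --rotation '[[0,0,0],[0,0,0],[0,0,0],[0,0,0],[0,0,0],[0,0,0],[0,0,0]]'

```text
clock: 21.35
position: [0.454, -0.0316, 0.1138]
tool_rot: [0.223, 1.566, 0.162]
force: [-1.9, -3.7, -1.0]
grip_width: 0.017
```

```bash
python3 -c "
from h import *
crank(-.0695,.1032,15,10)"
```

```text
pos [ 0.454  -0.0316  0.1138] q deg -74.3 rad 39.3 F [-1.9 -3.7 -1. ] tilt [ 0.005  0.001 -1.   ] yaw 1.51
[[-0.33, -0.12, 0], [-0.27, -0.22, 0], [-0.21, -0.28, 0], [-0.13, -0.32, 0], [-0.04, -0.35, 0], [0.05, -0.34, 0], [0.14, -0.32, 0], [0.22, -0.27, 0], [0.28, -0.21, 0], [0.32, -0.13, 0]]
```

arm_command --delta_pos '[[-0.33,-0.12,0],[-0.27,-0.22,0],[-0.21,-0.28,0],[-0.13,-0.32,0],[-0.04,-0.35,0],[0.05,-0.34,0],[0.14,-0.32,0],[0.22,-0.27,0],[0,0,0]]' --rotation '[[0,0,0],[0,0,0],[0,0,0],[0,0,0],[0,0,0],[0,0,0],[0,0,0],[0,0,0],[0,0,0]]'

```text
clock: 22.25
position: [0.4491, -0.0981, 0.1334]
tool_rot: [0.683, 1.567, 0.626]
force: [3.6, 2.9, -7.5]
grip_width: 0.0163
```

```bash
python3 -c "
from h import *
crank(-.0697,.1032,15,10)"
```

```text
pos [ 0.4491 -0.0981  0.1334] q deg 43.2 rad 41.5 F [ 3.6  2.9 -7.5] tilt [ 0.003  0.002 -1.   ] yaw 1.514
[[0.31, -0.19, 0], [0.32, -0.14, 0], [0.34, -0.06, 0], [0.35, 0.03, 0], [0.33, 0.12, 0], [0.28, 0.2, 0], [0.22, 0.27, 0], [0.14, 0.32, 0], [0.06, 0.34, 0], [-0.03, 0.35, 0]]
```

arm_command --delta_pos '[[0.31,-0.18,0],[0.32,-0.13,0],[0.34,-0.05,0],[0.35,0.03,0],[0.33,0.12,0],[0.28,0.2,0],[0.22,0.27,0],[0.13,0.32,0],[0,0,0]]' --rotation '[[0,0,0],[0,0,0],[0,0,0],[0,0,0],[0,0,0],[0,0,0],[0,0,0],[0,0,0],[0,0,0]]'

```text
clock: 23.15
position: [0.4507, -0.0781, 0.0638]
tool_rot: [0.589, 1.566, 0.531]
force: [-3.2, 2.3, 13.2]
grip_width: 0.0165
```

```bash
python3 -c "
from h import *
crank(-.0697,.1032,15,10)"
```

```text
pos [ 0.4507 -0.0781  0.0638] q deg 167.9 rad 40.3 F [-3.2  2.3 13.2] tilt [ 0.004  0.003 -1.   ] yaw 1.513
[[0.02, 0.35, 0], [-0.06, 0.34, 0], [-0.15, 0.31, 0], [-0.23, 0.27, 0], [-0.29, 0.2, 0], [-0.33, 0.12, 0], [-0.35, 0.03, 0], [-0.34, -0.06, 0], [-0.31, -0.15, 0], [-0.27, -0.23, 0]]
```

arm_command --delta_pos '[[-0.01,0.35,0],[-0.09,0.34,0],[-0.17,0.31,0],[-0.23,0.27,0],[-0.29,0.2,0],[-0.33,0.12,0],[-0.35,0.03,0],[-0.34,-0.06,0],[0,0,0]]' --rotation '[[0,0,0],[0,0,0],[0,0,0],[0,0,0],[0,0,0],[0,0,0],[0,0,0],[0,0,0],[0,0,0]]'

```text
clock: 24.05
position: [0.4537, -0.0332, 0.1206]
tool_rot: [-0.806, 1.56, -0.87]
force: [0.4, -11.5, -2.9]
grip_width: 0.0169
```

```bash
python3 -c "
from h import *
crank(-.0697,.1034,15,10)"
```

```text
pos [ 0.4537 -0.0332  0.1206] q deg -64.7 rad 40.4 F [  0.4 -11.5  -2.9] tilt [ 0.007 -0.008 -1.   ] yaw 1.506
[[-0.29, -0.2, 0], [-0.23, -0.26, 0], [-0.16, -0.31, 0], [-0.07, -0.34, 0], [0.02, -0.35, 0], [0.11, -0.33, 0], [0.19, -0.29, 0], [0.26, -0.23, 0], [0.31, -0.16, 0], [0.34, -0.07, 0]]
```

arm_command --delta_pos '[[-0.29,-0.2,0],[-0.23,-0.27,0],[-0.15,-0.31,0],[-0.06,-0.34,0],[0.03,-0.35,0],[0.11,-0.33,0],[0.19,-0.29,0],[0,0,0]]' --rotation '[[0,0,0],[0,0,0],[0,0,0],[0,0,0],[0,0,0],[0,0,0],[0,0,0],[0,0,0]]'

```text
clock: 24.85
position: [0.4491, -0.0963, 0.1347]
tool_rot: [-0.675, 1.561, -0.736]
force: [3.5, 2.1, -6.7]
grip_width: 0.017
```

```bash
python3 -c "
from h import *
crank(-.0697,.1034,15,10)"
```

```text
pos [ 0.4491 -0.0963  0.1347] q deg 40.4 rad 41.1 F [ 3.5  2.1 -6.7] tilt [ 0.007 -0.006 -1.   ] yaw 1.51
[[0.29, -0.21, 0], [0.31, -0.16, 0], [0.34, -0.07, 0], [0.35, 0.02, 0], [0.33, 0.11, 0], [0.29, 0.19, 0], [0.23, 0.26, 0], [0.16, 0.31, 0], [0.07, 0.34, 0], [-0.02, 0.35, 0]]
```

arm_command --delta_pos '[[0.29,-0.2,0],[0.31,-0.15,0],[0.34,-0.06,0],[0.35,0.02,0],[0.33,0.11,0],[0.29,0.19,0],[0.23,0.26,0],[0,0,0]]' --rotation '[[0,0,0],[0,0,0],[0,0,0],[0,0,0],[0,0,0],[0,0,0],[0,0,0],[0,0,0]]'

```text
clock: 25.65
position: [0.4503, -0.0884, 0.0667]
tool_rot: [-0.342, 1.563, -0.401]
force: [-4.5, 5.4, 19.9]
grip_width: 0.0165
```

```bash
python3 -c "
from h import *
crank(-.0697,.1034,15,10)
c,w=grab('wrist','w10');c2,s=grab('side','s10');
cv2.imwrite('pics/c10.png',np.vstack([w[150:400],cv2.resize(s[120:220,245:405],(640,400),interpolation=2)[:300]])[...,::-1])"
```

```text
pos [ 0.4503 -0.0884  0.0667] q deg 153.0 rad 41.2 F [-4.5  5.4 19.9] tilt [ 0.007 -0.003 -1.   ] yaw 1.512
[[0.08, 0.35, 0], [0.03, 0.35, 0], [-0.06, 0.34, 0], [-0.15, 0.31, 0], [-0.23, 0.26, 0], [-0.29, 0.2, 0], [-0.33, 0.12, 0], [-0.35, 0.03, 0], [-0.34, -0.06, 0], [-0.31, -0.15, 0]]
```

View pics/c10.png

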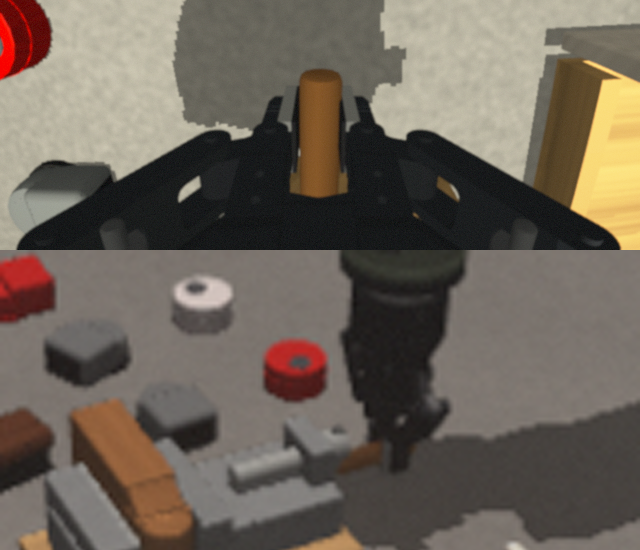

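The tree is clamped upright between cushion and fixed jaw, and the crank is at about 873° in total. Releasing the handle and moving to the tin/guard area.

arm_command --delta_pos '[[0,0,0],[0,0,0],[0,0,0],[0,0,0]]' --rotation '[[0,0,0],[0,0,0],[0,0,0],[0,0,0]]' --gripper 0

```text
clock: 26.15
position: [0.4501, -0.0869, 0.0654]
tool_rot: [-0.353, 1.564, -0.409]
force: [-0.5, 0.3, -0.4]
grip_width: 0.0427
```

arm_command --delta_pos '[[-1,0,0],[-1,0,0],[-1,0,0],[-1,0,0],[-1,0,0],[-1,0,0],[0,-1,0],[0,-1,0],[0,-1,0],[0,-1,0]]' --rotation '[[0,0,0],[0,0,0],[0,0,0],[0,0,0],[0,0,0],[0,0,0],[0,0,0],[0,0,0],[0,0,0],[0,0,0]]' --gripper -1

```text
clock: 27.15
position: [0.4425, -0.2068, 0.2527]
tool_rot: [-0.284, 1.564, -0.333]
force: [1.1, -0.3, 1.0]
grip_width: 0.0855
```

arm_command --delta_pos '[[-0.3,-1,0],[-0.3,-1,0],[-0.3,-1,0],[0,0,0]]' --rotation '[[0,0,0],[0,0,0],[0,0,0],[0,0,0]]'

```text
clock: 27.55
position: [0.4358, -0.304, 0.2804]
tool_rot: [-0.532, 1.564, -0.585]
force: [-0.7, 1.0, 0.1]
grip_width: 0.0857
```

```bash
python3 -c "
from h import *
go([.4274,-.3857,.2],1.52)
c,w=grab('wrist','w11')
"
```

```text
pos [ 0.4358 -0.304   0.2804] yaw 1.517 F [-0.7  1.   0.1] w 0.0857 t 27.55
shift/30mm [ 2.689 -2.724 -0.153] rot/6deg [-0.02  0.06  0.04]
 after rotation, shift [ 2.68  -2.734 -0.143]
```

View pics/w11.png

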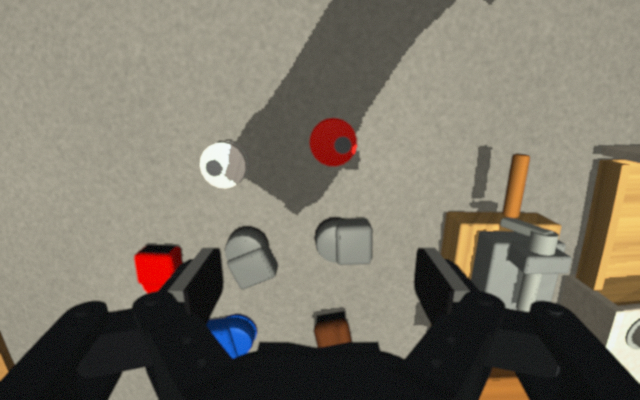

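View: tin centre (222,165), guard A block (355,241) toe left, guard B block (253,267) toe up-left, red and blue decoys beside them. Two views remain, so I'll measure numerically.

```bash
python3 -c "
from h import *
c=cam('wrist')
P=lambda uv,z:print(plane(c,uv,z).round(4).tolist())
P([(222,165)],.03)
P([(371,242),(317,240),(355,220),(355,264)],.034)
P([(259.5,280),(243,228),(228,263),(276,272),(243,287),(264,247)],.034)
go([.4274,-.3857,.2],1.52)
"
```

```text
[[0.4313, -0.4149, 0.03]]
[[0.5377, -0.2401, 0.034], [0.5313, -0.3075, 0.034], [0.5073, -0.2596, 0.034], [0.5672, -0.2608, 0.034]]
[[0.5841, -0.3854, 0.034], [0.5106, -0.3981, 0.034], [0.5577, -0.4234, 0.034], [0.5734, -0.3628, 0.034], [0.5936, -0.4083, 0.034], [0.5375, -0.3746, 0.034]]
pos [ 0.4361 -0.302   0.2797] yaw 1.519 F [ 0.1  0.5 -0.6] w 0.0851 t 27.6
shift/30mm [ 2.662 -2.794 -0.157] rot/6deg [-0.01  0.05  0.02]
 after rotation, shift [ 2.656 -2.801 -0.147]
```

arm_command --delta_pos '[[0,-0.95,0],[0,-0.95,0],[0,-0.95,0],[0,-0.92,0],[1,0,0],[1,0,0],[1,0,0],[1,0,0],[0,0,0]]' --rotation '[[0,0.05,0],[0,0,0],[0,0,0],[0,0,0],[0,0,0],[0,0,0],[0,0,0],[0,0,0],[0,0,0]]'

```text
clock: 28.5
position: [0.433, -0.4105, 0.1527]
tool_rot: [1.857, 1.568, 1.813]
force: [1.3, -0.1, -0.1]
grip_width: 0.0854
```

```bash
python3 -c "
from h import *
c,w=grab('wrist','w12')
h=cv2.cvtColor(w,cv2.COLOR_RGB2HSV)
m=((h[...,1]<45)&(h[...,2]>95)).astype(np.uint8)*255
for k in cv2.findContours(cv2.morphologyEx(m,cv2.MORPH_OPEN,np.ones((5,5))),0,2)[0]:
    if cv2.contourArea(k)>800: print(cv2.boundingRect(k),cv2.contourArea(k),cv2.minEnclosingCircle(k))
print(proj(c,[[.4313,-.4149,.03]]))
cv2.imwrite('pics/c12.png',np.hstack([w[:,120:520],cv2.cvtColor(m[:,120:520],cv2.COLOR_GRAY2RGB)])[...,::-1])
go([.4313,-.4149,.022],1.52)
"
```

```text
(480, 368, 48, 32) 1043.0 ((503.5, 390.2742004394531), 25.067798614501953)
(109, 368, 49, 32) 1046.5 ((133.0, 390.4677429199219), 25.471641540527344)
(272, 153, 71, 75) 4035.0 ((306.9893493652344, 190.18804931640625), 37.40379333496094)
(0, 0, 640, 379) 143924.0 ((312.0845031738281, 188.99996948242188), 364.8531188964844)
[[310.17029106 191.62859442]]
pos [ 0.4337 -0.4112  0.1548] yaw 1.527 F [ 0.2 -0.2  1.4] w 0.0857 t 28.55
shift/30mm [ 4.426 -0.133 -0.08 ] rot/6deg [ 0.07  0.01 -0.01]
 after rotation, shift [ 4.426 -0.127 -0.074]
```

View pics/c12.png

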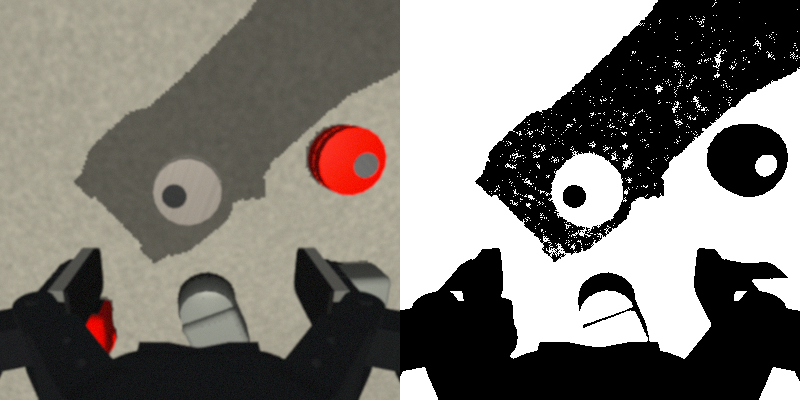

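Tin is centred at px (307,190), as predicted. Descending.

arm_command --delta_pos '[[1,-0.1,-0.05],[1,0,-0.05],[1,0,-0.05],[0.8,0,-0.03],[0.4,0,0],[0,0,0]]' --rotation '[[0,0,0],[0,0,0],[0,0,0],[0,0,0],[0,0,0],[0,0,0]]'

```text
clock: 29.15
position: [0.4351, -0.4156, 0.0352]
tool_rot: [-0.405, 1.558, -0.446]
force: [-0.3, 0.4, -0.1]
grip_width: 0.0854
```

```bash
python3 -c "
from h import *
go([.4313,-.4149,.021],1.52)
"
```

```text
pos [ 0.4351 -0.4156  0.0352] yaw 1.53 F [-0.3  0.4 -0.1] w 0.0854 t 29.15
shift/30mm [ 0.471  0.02  -0.133] rot/6deg [0.1  0.12 0.05]
 after rotation, shift [ 0.473  0.017 -0.128]
```

arm_command --delta_pos '[[0.4,0,-0.12],[0.1,0,0],[0,0,0]]' --rotation '[[0.1,0.1,0.05],[0,0,0],[0,0,0]]'

```text
clock: 29.45
position: [0.4333, -0.4167, 0.0226]
tool_rot: [-0.461, 1.566, -0.513]
force: [0.2, -0.3, -0.3]
grip_width: 0.0856
```

arm_command --delta_pos '[[0,0,0],[0,0,0],[0,0,0],[0,0,0],[0,0,0]]' --rotation '[[0,0,0],[0,0,0],[0,0,0],[0,0,0],[0,0,0]]' --gripper 1 --grip_force 30

```text
clock: 29.95
position: [0.4339, -0.4172, 0.0245]
tool_rot: [-0.512, 1.564, -0.564]
force: [-0.2, 0.2, -0.9]
grip_width: 0.0549
```

arm_command --delta_pos '[[-1,0,0],[-1,0,0],[-1,0,0],[-1,0,0],[-1,0,0],[-1,0,0],[-1,0,0],[0,0,0]]' --rotation '[[0,0,0],[0,0,0],[0,0,0],[0,0,0],[0,0,0],[0,0,0],[0,0,0],[0,0,0]]'

```text
clock: 30.75
position: [0.4317, -0.4158, 0.2419]
tool_rot: [-0.39, 1.567, -0.442]
force: [-0.8, -0.3, -1.5]
grip_width: 0.055
```

```bash
python3 -c "
from h import *
go([.54,.13,.24],1.55)
"
```

```text
pos [ 0.4317 -0.4158  0.2419] yaw 1.519 F [-0.8 -0.3 -1.5] w 0.055 t 30.75
shift/30mm [ 0.044 18.358  2.657] rot/6deg [-0.3   0.04  0.02]
 after rotation, shift [ 0.062 18.266  3.23 ]
```

arm_command --delta_pos '[[0,0.97,0.14],[0,0.97,0.14],[0,0.97,0.14],[0,0.97,0.14],[0,0.97,0.14],[0,0.97,0.14],[0,0.97,0.14],[0,0.97,0.14],[0,0.97,0.14],[0,0.97,0.14]]' --rotation '[[0,0,0],[0,0,0],[0,0,0],[0,0,0],[0,0,0],[0,0,0],[0,0,0],[0,0,0],[0,0,0],[0,0,0]]'

```text
clock: 31.75
position: [0.4877, -0.1197, 0.2375]
tool_rot: [-1.276, 1.568, -1.334]
force: [0.7, -0.4, -0.5]
grip_width: 0.0546
```

arm_command --delta_pos '[[0,0.97,0.14],[0,0.97,0.14],[0,0.97,0.14],[0,0.97,0.14],[0,0.97,0.14],[0,0.97,0.14],[0,0.97,0.14],[0,0.97,0.14],[0,0.9,0.14],[0,0,0]]' --rotation '[[0,0,0],[0,0,0],[0,0,0],[0,0,0],[0,0,0],[0,0,0],[0,0,0],[0,0,0],[0,0,0],[0,0,0]]'

```text
clock: 32.75
position: [0.5389, 0.153, 0.2316]
tool_rot: [-2.666, 1.566, -2.719]
force: [-0.7, -0.7, -1.4]
grip_width: 0.0546
```

```bash
python3 -c "
from h import *
go([.54,.13,.045],1.55)
grab('top','t13')
"
```

```text
pos [0.5389 0.153  0.2316] yaw 1.517 F [-0.7 -0.7 -1.4] w 0.0546 t 32.75
shift/30mm [ 6.22  -0.748  0.106] rot/6deg [-0.31 -0.04  0.02]
 after rotation, shift [ 6.219 -0.765  0.052]
```

arm_command --delta_pos '[[0.6,-0.6,0.1],[0.9,0,0],[1,0,0],[1,0,0],[1,0,0],[1,0,0],[0.5,0,0],[0,0,0]]' --rotation '[[-0.3,0,0],[0,0,0],[0,0,0],[0,0,0],[0,0,0],[0,0,0],[0,0,0],[0,0,0]]'

```text
clock: 33.6
position: [0.5385, 0.1223, 0.0443]
tool_rot: [-2.2, 1.563, -2.229]
force: [0.1, 0.5, 0.5]
grip_width: 0.0549
```

```bash
python3 -c "
from h import *
go([.54,.135,.042],1.55)
"
```

```text
pos [0.5385 0.1223 0.0443] yaw 1.541 F [0.1 0.5 0.5] w 0.0549 t 33.6
shift/30mm [0.075 0.424 0.038] rot/6deg [-0.08 -0.05  0.06]
 after rotation, shift [0.078 0.423 0.041]
```

arm_command --delta_pos '[[0,0.45,0],[0.15,0,0],[0,0,0]]' --rotation '[[0,0,0],[0,0,0],[0,0,0]]'

```text
clock: 33.9
position: [0.5396, 0.1357, 0.0413]
tool_rot: [-2.037, 1.564, -2.068]
force: [0.3, -0.9, -0.3]
grip_width: 0.0547
```

arm_command --delta_pos '[[0,0,0],[0,0,0],[0,0,0],[0,0,0]]' --rotation '[[0,0,0],[0,0,0],[0,0,0],[0,0,0]]' --gripper -0.6

```text
clock: 34.3
position: [0.5405, 0.136, 0.0432]
tool_rot: [-1.642, 1.565, -1.673]
force: [-0.5, 0.4, 0.4]
grip_width: 0.0686
```

arm_command --delta_pos '[[-0.5,0,0],[-1,0,0],[-1,0,0],[-1,0,0],[-1,0,0],[-1,0,0],[-1,0,0],[0,0,0]]' --rotation '[[0,0,0],[0,0,0],[0,0,0],[0,0,0],[0,0,0],[0,0,0],[0,0,0],[0,0,0]]'

```text
clock: 35.1
position: [0.5399, 0.1355, 0.2535]
tool_rot: [-1.216, 1.566, -1.25]
force: [0.1, -0.5, -0.1]
grip_width: 0.0683
```

```bash
python3 -c "
from h import *
go([.536,-.275,.24],0)
c,w=grab('wrist','w14')
h=cv2.cvtColor(w,cv2.COLOR_RGB2HSV)
m=((h[...,1]<60)&(h[...,2]>90)).astype(np.uint8)*255
for k in cv2.findContours(cv2.morphologyEx(m,cv2.MORPH_OPEN,np.ones((5,5))),0,2)[0]:
    if cv2.contourArea(k)>400: r=cv2.boundingRect(k);print(r,cv2.contourArea(k),plane(c,[(r[0]+r[2]/2,r[1]+r[3]/2)],.044))
"
```

```text
pos [0.5399 0.1355 0.2535] yaw 1.537 F [ 0.1 -0.5 -0.1] w 0.0683 t 35.1
shift/30mm [  0.509 -13.678   0.325] rot/6deg [14.68  0.04  0.02]
 after rotation, shift [ 0.449 -0.131 13.684]
(132, 355, 54, 45) 1495.5 [[ 0.81442504 -0.08817497  0.044     ]]
(451, 354, 56, 46) 1647.5 [[0.8268239  0.34274402 0.044     ]]
(0, 332, 23, 59) 714.5 [[ 0.79679623 -0.30847915  0.044     ]]
(230, 262, 178, 91) 13097.5 [[0.70693631 0.13152732 0.044     ]]
(295, 142, 51, 53) 2056.5 [[0.53685933 0.13877865 0.044     ]]
(233, 0, 407, 393) 51036.5 [[0.57178176 0.26418503 0.044     ]]
(0, 0, 252, 302) 47857.5 [[ 0.51020808 -0.06828449  0.044     ]]
```

arm_command --delta_pos '[[0,-0.98,0.02],[0,-0.98,0.02],[0,-0.98,0.02],[0,-0.98,0.02],[0,-0.98,0.02],[0,-0.98,0.02],[0,-0.98,0.02],[0,-0.98,0.02],[0,-0.98,0.02],[0,-0.98,0.02]]' --rotation '[[0,0,0],[0,0,0],[0,0,0],[0,0,0],[0,0,0],[0,0,0],[0,0,0],[0,0,0],[0,0,0],[0,0,0]]' --gripper -1

```text
clock: 36.15
position: [0.5307, -0.1654, 0.25]
tool_rot: [-2.79, 1.561, -2.817]
force: [-0.1, 0.9, 0.5]
grip_width: 0.0854
```

arm_command --delta_pos '[[0,-0.98,0.02],[0,-0.98,0.02],[0,0,0],[0,0,0],[0,0,0],[0,0,0],[0,0,0],[0,0,0],[0,0,0],[0,0,0]]' --rotation '[[0,0,0],[0,0,0],[1,0,0],[1,0,0],[1,0,0],[1,0,0],[1,0,0],[1,0,0],[1,0,0],[1,0,0]]'

```text
clock: 37.15
position: [0.5229, -0.2317, 0.2455]
tool_rot: [-2.19, 1.55, -3.095]
force: [-0.8, 1.1, -0.9]
grip_width: 0.0857
```

arm_command --delta_pos '[[0,0,0],[0,0,0],[0,0,0],[0,0,0],[0,0,0],[0,0,0],[0,0,0]]' --rotation '[[1,0,0],[1,0,0],[1,0,0],[1,0,0],[1,0,0],[1,0,0],[0,0,0]]'

```text
clock: 37.85
position: [0.5192, -0.2305, 0.2424]
tool_rot: [-1.637, 1.543, 3.082]
force: [-0.5, 0.1, -0.2]
grip_width: 0.0854
```

```bash
python3 -c "
from h import *
go([.536,-.275,.2],0)
"
```

```text
pos [ 0.5192 -0.2305  0.2424] yaw 0.007 F [-0.5  0.1 -0.2] w 0.0854 t 37.85
shift/30mm [1.395 0.59  1.491] rot/6deg [ 0.06 -0.02  0.27]
 after rotation, shift [1.414 0.561 1.485]
```

arm_command --delta_pos '[[0.5,0.3,0.75],[0.4,0.25,0.75],[0.4,0,0],[0,0,0]]' --rotation '[[0,0,0.27],[0,0,0],[0,0,0],[0,0,0]]'

```text
clock: 38.25
position: [0.5354, -0.2753, 0.2007]
tool_rot: [-3.014, 1.567, 1.719]
force: [0.6, 0.6, 0.4]
grip_width: 0.0854
```

```bash
python3 -c "
from h import *
go([.536,-.275,.022],0)
c,w=grab('wrist','w15')
print(proj(c,[[.536,-.275,.034],[.536,-.24,.034],[.536,-.31,.034],[.509,-.26,.034],[.563,-.26,.034],[.6,-.22,0]]).round())
h=cv2.cvtColor(w,cv2.COLOR_RGB2HSV)
u,v=proj(c,[[.536,-.262,.034]])[0].astype(int);print('guard',h[v,u],w[v,u]);print('bench',h[60,320],h[60,100],w[60,320])
print('col',u,[tuple(int(a) for a in w[y,u]) for y in range(90,280,8)])
print('row',v,[tuple(int(a) for a in w[v,x]) for x in range(220,420,8)])
"
```

```text
pos [ 0.5354 -0.2753  0.2007] yaw 0.02 F [0.6 0.6 0.4] w 0.0854 t 38.25
shift/30mm [5.958 0.022 0.011] rot/6deg [ 0.2  -0.03  0.  ]
 after rotation, shift [ 5.958  0.019 -0.01 ]
[[319. 183.]
 [320. 145.]
 [318. 218.]
 [290. 167.]
 [348. 168.]
 [384. 123.]]
guard [47 20 91] [87 91 84]
bench [ 22  34 173] [ 24  31 165] [173 167 150]
col 319 [(177, 171, 153), (175, 168, 152), (176, 171, 154), (167, 161, 145), (170, 166, 148), (168, 163, 148), (102, 101, 90), (44, 47, 44), (91, 96, 88), (89, 91, 86), (88, 90, 83), (89, 90, 83), (89, 91, 86), (73, 76, 70), (86, 88, 81), (85, 87, 81), (93, 91, 83), (97, 93, 86), (95, 92, 82), (97, 94, 85), (94, 92, 82), (96, 92, 84), (86, 84, 76), (51, 53, 51)]
row 169 [(91, 40, 36), (93, 93, 83), (91, 90, 81), (92, 91, 81), (99, 97, 88), (100, 99, 88), (97, 95, 86), (94, 91, 83), (91, 90, 80), (98, 96, 86), (81, 82, 76), (91, 92, 86), (88, 91, 86), (90, 93, 86), (88, 89, 82), (89, 89, 84), (87, 88, 82), (90, 88, 80), (162, 158, 142), (173, 168, 151), (179, 174, 155), (168, 165, 147), (176, 171, 154), (167, 162, 145), (173, 168, 151)]
```

arm_command --delta_pos '[[1,0.15,0],[1,0,0],[1,0,0],[1,0,0],[1,0,0],[0.7,0,0],[0,0,0]]' --rotation '[[0.2,0,0],[0,0,0],[0,0,0],[0,0,0],[0,0,0],[0,0,0],[0,0,0]]'

```text
clock: 39.0
position: [0.5436, -0.271, 0.0303]
tool_rot: [2.008, 1.563, 0.449]
force: [-0.1, -0.2, 1.1]
grip_width: 0.0852
```

```bash
python3 -c "
from h import *
go([.5405,-.276,.022],0)
"
```

```text
pos [ 0.5436 -0.271   0.0303] yaw 0.013 F [-0.1 -0.2  1.1] w 0.0852 t 39.0
shift/30mm [ 0.276 -0.107  0.165] rot/6deg [ 0.12 -0.03 -0.06]
 after rotation, shift [ 0.278 -0.103  0.165]
```

arm_command --delta_pos '[[0.28,-0.1,0.16],[0,0,0]]' --rotation '[[0,0,0],[0,0,0]]'

```text
clock: 39.2
position: [0.5413, -0.276, 0.0235]
tool_rot: [1.871, 1.562, 0.315]
force: [-0.8, 0.2, 0.2]
grip_width: 0.0851
```

arm_command --delta_pos '[[0,0,0],[0,0,0],[0,0,0],[0,0,0],[0,0,0]]' --rotation '[[0,0,0],[0,0,0],[0,0,0],[0,0,0],[0,0,0]]' --gripper 1

```text
clock: 39.7
position: [0.543, -0.2765, 0.027]
tool_rot: [1.659, 1.558, 0.104]
force: [0.6, -0.4, 0.1]
grip_width: 0.0537
```

arm_command --delta_pos '[[-1,0,0],[-1,0,0],[-1,0,0],[-1,0,0],[-1,0,0],[-1,0,0],[-1,0,0],[0,0,0]]' --rotation '[[0,0,0],[0,0,0],[0,0,0],[0,0,0],[0,0,0],[0,0,0],[0,0,0],[0,0,0]]'

```text
clock: 40.5
position: [0.5393, -0.2765, 0.2444]
tool_rot: [1.79, 1.561, 0.234]
force: [0.1, -0.0, -0.8]
grip_width: 0.0531
```

```bash
python3 -c "
from h import *
go([.54,.32,.24],0)
"
```

```text
pos [ 0.5393 -0.2765  0.2444] yaw 0.015 F [ 0.1 -0.  -0.8] w 0.0531 t 40.5
shift/30mm [  0.192   0.317 -19.882] rot/6deg [ 0.14 -0.02 -0.09]
 after rotation, shift [  0.146   0.025 -19.885]
```

arm_command --delta_pos '[[0,0.01,-1],[0,0.01,-1],[0,0.01,-1],[0,0.01,-1],[0,0.01,-1],[0,0.01,-1],[0,0.01,-1],[0,0.01,-1],[0,0.01,-1],[0,0.01,-1]]' --rotation '[[0.1,0,-0.05],[0,0,0],[0,0,0],[0,0,0],[0,0,0],[0,0,0],[0,0,0],[0,0,0],[0,0,0],[0,0,0]]'

```text
clock: 41.5
position: [0.5384, 0.0312, 0.2414]
tool_rot: [1.921, 1.569, 0.348]
force: [-0.1, 0.4, -0.8]
grip_width: 0.0536
```

arm_command --delta_pos '[[0,0,-1],[0,0,-1],[0,0,-1],[0,0,-1],[0,0,-1],[0,0,-1],[0,0,-1],[0,0,-1],[0,0,-1],[0,0,0]]' --rotation '[[0,0,0],[0,0,0],[0,0,0],[0,0,0],[0,0,0],[0,0,0],[0,0,0],[0,0,0],[0,0,0],[0,0,0]]'

```text
clock: 42.5
position: [0.5339, 0.3176, 0.2355]
tool_rot: [-1.452, 1.566, -3.019]
force: [-0.2, -0.8, -0.7]
grip_width: 0.0537
```

```bash
python3 -c "
from h import *
go([.535,.32,.045],0)
"
```

```text
pos [0.5339 0.3176 0.2355] yaw 0.004 F [-0.2 -0.8 -0.7] w 0.0537 t 42.5
shift/30mm [ 6.351  0.063 -0.084] rot/6deg [0.04 0.   0.04]
 after rotation, shift [ 6.351  0.035 -0.081]
```

arm_command --delta_pos '[[1,0,0],[1,0,0],[1,0,0],[1,0,0],[1,0,0],[0.9,0,0],[0.25,0,0],[0,0,0]]' --rotation '[[0,0,0],[0,0,0],[0,0,0],[0,0,0],[0,0,0],[0,0,0],[0,0,0],[0,0,0]]'

```text
clock: 43.3
position: [0.5319, 0.3146, 0.0417]
tool_rot: [-1.016, 1.564, -2.583]
force: [-0.2, 0.1, -0.0]
grip_width: 0.0538
```

arm_command --delta_pos '[[0,0,0],[0,0,0],[0,0,0],[0,0,0]]' --rotation '[[0,0,0],[0,0,0],[0,0,0],[0,0,0]]' --gripper -0.6

```text
clock: 43.7
position: [0.5336, 0.3152, 0.0456]
tool_rot: [-1.047, 1.569, -2.614]
force: [-0.0, -1.2, -0.2]
grip_width: 0.0683
```

arm_command --delta_pos '[[-0.5,0,0],[-1,0,0],[-1,0,0],[-1,0,0],[-1,0,0],[-1,0,0],[-1,0,0],[0,0,0]]' --rotation '[[0,0,0],[0,0,0],[0,0,0],[0,0,0],[0,0,0],[0,0,0],[0,0,0],[0,0,0]]'

```text
clock: 44.5
position: [0.5343, 0.314, 0.2581]
tool_rot: [2.289, 1.568, 0.719]
force: [-0.0, 0.2, -0.1]
grip_width: 0.0686
```

```bash
python3 -c "
from h import *
go([.551,-.395,.24],1.95-np.pi)
go([.551,-.395,.24],1.95)
"
```

```text
pos [0.5343 0.314  0.2581] yaw 0.001 F [-0.   0.2 -0.1] w 0.0686 t 44.5
shift/30mm [ 0.557  0.529 23.635] rot/6deg [ 1.139e+01 -3.000e-02 -1.000e-02]
 after rotation, shift [ 0.604 22.161  8.23 ]
pos [0.5343 0.314  0.2581] yaw 0.001 F [-0.   0.2 -0.1] w 0.0686 t 44.5
shift/30mm [ 0.557  0.529 23.635] rot/6deg [-1.861e+01  1.000e-02 -3.000e-02]
 after rotation, shift [  0.604 -22.161  -8.23 ]
```

arm_command --delta_pos '[[0,0.02,1],[0,0.02,1],[0,0.02,1],[0,0.02,1],[0,0.02,1],[0,0.02,1],[0,0.02,1],[0,0.02,1],[0,0.02,1],[0,0.02,1]]' --rotation '[[0,0,0],[0,0,0],[0,0,0],[0,0,0],[0,0,0],[0,0,0],[0,0,0],[0,0,0],[0,0,0],[0,0,0]]' --gripper -1

```text
clock: 45.5
position: [0.5384, 0.0061, 0.2632]
tool_rot: [2.503, 1.56, 0.938]
force: [1.1, 0.6, 0.6]
grip_width: 0.0857
```

arm_command --delta_pos '[[0,0.02,1],[0,0.02,1],[0,0.02,1],[0,0.02,1],[0,0.02,1],[0,0.02,1],[0,0.02,1],[0,0.02,1],[0,0.02,1],[0,0.02,1]]' --rotation '[[0,0,0],[0,0,0],[0,0,0],[0,0,0],[0,0,0],[0,0,0],[0,0,0],[0,0,0],[0,0,0],[0,0,0]]'

```text
clock: 46.5
position: [0.5418, -0.3068, 0.266]
tool_rot: [2.431, 1.556, 0.864]
force: [0.4, -0.3, -0.2]
grip_width: 0.0857
```

arm_command --delta_pos '[[0,0,0.9],[0,0,0.9],[0,0,0],[0,0,0],[0,0,0],[0,0,0],[0,0,0],[0,0,0],[0,0,0],[0,0,0]]' --rotation '[[0,0,0],[0,0,0],[1,0,0],[1,0,0],[1,0,0],[1,0,0],[1,0,0],[1,0,0],[1,0,0],[1,0,0]]'

```text
clock: 47.5
position: [0.5363, -0.3687, 0.2713]
tool_rot: [3.141, 1.556, 0.694]
force: [0.1, -0.2, 0.4]
grip_width: 0.0852
```

arm_command --delta_pos '[[0,0,0],[0,0,0],[0,0,0],[0,0,0]]' --rotation '[[1,0,0],[1,0,0],[1,0,0],[0,0,0]]'

```text
clock: 47.9
position: [0.5354, -0.368, 0.2735]
tool_rot: [-2.823, 1.556, 0.683]
force: [0.3, -0.4, -0.3]
grip_width: 0.0853
```

```bash
python3 -c "
from h import *
go([.551,-.395,.2],1.95-np.pi)
"
```

```text
pos [ 0.5354 -0.368   0.2735] yaw -1.207 F [ 0.3 -0.4 -0.3] w 0.0853 t 47.9
shift/30mm [ 2.448  1.038 -0.131] rot/6deg [-0.14 -0.14  0.04]
 after rotation, shift [ 2.45   1.029 -0.151]
```

arm_command --delta_pos '[[0.8,0.5,-0.1],[0.8,0.5,0],[0.8,0,0],[0,0,0]]' --rotation '[[-0.14,-0.14,0.04],[0,0,0],[0,0,0],[0,0,0]]'

```text
clock: 48.3
position: [0.5501, -0.395, 0.2016]
tool_rot: [2.595, 1.569, -0.153]
force: [-0.3, 0.6, 0.5]
grip_width: 0.0849
```

```bash
python3 -c "
from h import *
go([.551,-.395,.022],1.95-np.pi)
c,w=grab('wrist','w16')
b=cv2.GaussianBlur(w,(5,5),0).astype(int)
m=((b[...,0]-b[...,1]<2)&(b[...,2]>b[...,1]-14)&(b[...,1]>60)).astype(np.uint8)*255
m=cv2.morphologyEx(m,cv2.MORPH_OPEN,np.ones((5,5)))
print(proj(c,[[.551,-.395,.034]]))
for k in cv2.findContours(m,0,2)[0]:
    if cv2.contourArea(k)>500:
        r=cv2.minAreaRect(k);print(r,plane(c,[r[0]],.03),plane(c,cv2.boxPoints(r),.034).round(3).tolist())
cv2.imwrite('pics/m16.png',m)
"
```

```text
pos [ 0.5501 -0.395   0.2016] yaw -1.178 F [-0.3  0.6  0.5] w 0.0849 t 48.3
shift/30mm [ 5.986e+00  5.000e-03 -1.900e-02] rot/6deg [ 0.13 -0.01 -0.01]
 after rotation, shift [ 5.986  0.01  -0.027]
[[320.12231965 180.87476466]]
((448.3865966796875, 272.6667175292969), (59.99775695800781, 16.69943618774414), 61.99082565307617) [[ 0.51089262 -0.55683918  0.03      ]] [[0.526, -0.521, 0.034], [0.54, -0.531, 0.034], [0.497, -0.589, 0.034], [0.483, -0.579, 0.034]]
((331.0, 176.0), (72.0, 62.0), 90.0) [[ 0.55844621 -0.40305167  0.03      ]] [[0.579, -0.364, 0.034], [0.601, -0.415, 0.034], [0.538, -0.444, 0.034], [0.515, -0.389, 0.034]]
((431.81024169921875, 60.021915435791016), (88.85319519042969, 68.3486099243164), 19.98310661315918) [[ 0.68797593 -0.44397187  0.03      ]] [[0.656, -0.406, 0.034], [0.711, -0.403, 0.034], [0.719, -0.48, 0.034], [0.662, -0.486, 0.034]]
```

arm_command --delta_pos '[[1,0.33,-0.1],[1,0,0],[1,0,0],[1,0,0],[1,0,0],[0.7,0,0],[0,0,0]]' --rotation '[[0.1,0,0],[0,0,0],[0,0,0],[0,0,0],[0,0,0],[0,0,0],[0,0,0]]'

```text
clock: 49.05
position: [0.5632, -0.4071, 0.0406]
tool_rot: [2.235, 1.553, -0.511]
force: [-0.6, 0.2, 0.4]
grip_width: 0.0856
```

```bash
python3 -c "
from h import *
go([.557,-.404,.0225],1.95-np.pi)
"
```

```text
pos [ 0.5632 -0.4071  0.0406] yaw -1.176 F [-0.6  0.2  0.4] w 0.0856 t 49.05
shift/30mm [ 0.599 -0.182  0.157] rot/6deg [ 0.15 -0.11 -0.13]
 after rotation, shift [ 0.603 -0.172  0.154]
```

arm_command --delta_pos '[[0.35,-0.16,0.15],[0.25,0,0],[0,0,0]]' --rotation '[[0.1,-0.1,-0.13],[0,0,0],[0,0,0]]'

```text
clock: 49.35
position: [0.5583, -0.4053, 0.0252]
tool_rot: [2.202, 1.568, -0.554]
force: [0.3, -0.0, 0.1]
grip_width: 0.0854
```

arm_command --delta_pos '[[0,0,0],[0,0,0],[0,0,0],[0,0,0],[0,0,0]]' --rotation '[[0,0,0],[0,0,0],[0,0,0],[0,0,0],[0,0,0]]' --gripper 1

```text
clock: 49.85
position: [0.5592, -0.406, 0.0276]
tool_rot: [2.19, 1.565, -0.566]
force: [0.4, 0.2, -1.3]
grip_width: 0.0538
```

arm_command --delta_pos '[[-1,0,0],[-1,0,0],[-1,0,0],[-1,0,0],[-1,0,0],[-1,0,0],[-1,0,0],[0,0,0]]' --rotation '[[0,0,0],[0,0,0],[0,0,0],[0,0,0],[0,0,0],[0,0,0],[0,0,0],[0,0,0]]'

```text
clock: 50.65
position: [0.5571, -0.4051, 0.2446]
tool_rot: [2.019, 1.568, -0.738]
force: [0.1, -0.3, -1.2]
grip_width: 0.0536
```

```bash
python3 -c "
from h import *
go([.535,.22,.24],-1.19)
"
```

```text
pos [ 0.5571 -0.4051  0.2446] yaw -1.186 F [ 0.1 -0.3 -1.2] w 0.0536 t 50.65
shift/30mm [  0.112 -19.591  -7.135] rot/6deg [ 0.04 -0.01 -0.03]
 after rotation, shift [  0.155 -19.617  -7.06 ]
```

arm_command --delta_pos '[[0,-0.98,-0.36],[0,-0.98,-0.36],[0,-0.98,-0.36],[0,-0.98,-0.36],[0,-0.98,-0.36],[0,-0.98,-0.36],[0,-0.98,-0.36],[0,-0.98,-0.36],[0,-0.98,-0.36],[0,-0.98,-0.36]]' --rotation '[[0,0,0],[0,0,0],[0,0,0],[0,0,0],[0,0,0],[0,0,0],[0,0,0],[0,0,0],[0,0,0],[0,0,0]]'

```text
clock: 51.65
position: [0.5436, -0.084, 0.2398]
tool_rot: [0.907, 1.568, -1.857]
force: [0.6, 0.9, -0.4]
grip_width: 0.0535
```

arm_command --delta_pos '[[0,-0.98,-0.36],[0,-0.98,-0.36],[0,-0.98,-0.36],[0,-0.98,-0.36],[0,-0.98,-0.36],[0,-0.98,-0.36],[0,-0.98,-0.36],[0,-0.98,-0.36],[0,-0.98,-0.36],[0,0,0]]' --rotation '[[0,0,0],[0,0,0],[0,0,0],[0,0,0],[0,0,0],[0,0,0],[0,0,0],[0,0,0],[0,0,0],[0,0,0]]'

```text
clock: 52.65
position: [0.5319, 0.215, 0.2341]
tool_rot: [0.147, 1.565, -2.61]
force: [-0.7, 0.1, -1.3]
grip_width: 0.0535
```

```bash
python3 -c "
from h import *
go([.535,.2225,.046],-1.19)
"
```

```text
pos [0.5319 0.215  0.2341] yaw -1.187 F [-0.7  0.1 -1.3] w 0.0535 t 52.65
shift/30mm [ 6.269 -0.197 -0.227] rot/6deg [ 0.03  0.06 -0.01]
 after rotation, shift [ 6.27  -0.193 -0.189]
```

arm_command --delta_pos '[[1,-0.2,-0.2],[1,0,0],[1,0,0],[1,0,0],[1,0,0],[0.8,0,0],[0.25,0,0],[0,0,0]]' --rotation '[[0,0.05,0],[0,0,0],[0,0,0],[0,0,0],[0,0,0],[0,0,0],[0,0,0],[0,0,0]]'

```text
clock: 53.45
position: [0.5341, 0.2202, 0.044]
tool_rot: [1.03, 1.567, -1.727]
force: [-0.0, 0.3, -0.4]
grip_width: 0.0531
```

arm_command --delta_pos '[[0,0,0],[0,0,0],[0,0,0],[0,0,0]]' --rotation '[[0,0,0],[0,0,0],[0,0,0],[0,0,0]]' --gripper -0.6

```text
clock: 53.85
position: [0.5356, 0.2203, 0.0474]
tool_rot: [2.024, 1.567, -0.734]
force: [0.2, -0.0, 0.6]
grip_width: 0.0685
```

arm_command --delta_pos '[[-0.5,0,0],[-1,0,0],[-1,0,0],[-1,0,0],[-1,0,0],[-1,0,0],[-1,0,0],[0,0,0]]' --rotation '[[0,0,0],[0,0,0],[0,0,0],[0,0,0],[0,0,0],[0,0,0],[0,0,0],[0,0,0]]'

```text
clock: 54.65
position: [0.5346, 0.2186, 0.2591]
tool_rot: [2.416, 1.565, -0.346]
force: [-0.2, -0.6, -0.2]
grip_width: 0.0685
```

```bash
python3 -c "
from h import *
go([.375,.23,.2],-1.57)
c,w=grab('wrist','w17');_,s=grab('side','s17');_,t=grab('top','t17')
r=lambda a,x,y:cv2.resize(a,(x,y),interpolation=cv2.INTER_CUBIC)
cv2.imwrite('pics/c17.png',np.vstack([np.hstack([r(w,400,250),r(s[100:350,180:580],400,250)]),np.hstack([r(s[150:230,240:368],400,250),r(t[120:280,320:576],400,250)])])[...,::-1])
"
```

```text
pos [0.5346 0.2186 0.2591] yaw -1.191 F [-0.2 -0.6 -0.2] w 0.0685 t 54.65
shift/30mm [ 1.937 -2.333  4.808] rot/6deg [ 3.62 -0.05 -0.03]
 after rotation, shift [ 1.969 -0.384  5.319]
```

View pics/c17.png

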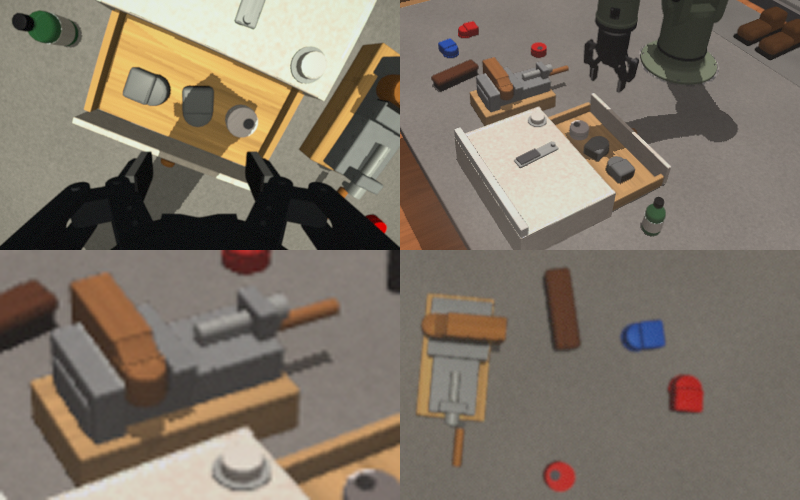

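Everything checks out visually: two guards and the tin are in the drawer, the tree is clamped crosswise and flat, and only red/blue decoys are left on the bench. Now the drawer.

arm_command --delta_pos '[[0,0,0],[0,0,0],[0,0,0],[0,0,0],[0,-0.1,1],[0,-0.1,1],[0,-0.1,1],[0,-0.1,1],[0,0,1],[0,0,0.3]]' --rotation '[[1,0,0],[1,0,0],[1,0,0],[0.6,0,0],[0,0,0],[0,0,0],[0,0,0],[0,0,0],[0,0,0],[0,0,0]]' --gripper 1

```text
clock: 55.8
position: [0.3653, 0.2298, 0.2471]
tool_rot: [1.01, 1.552, -2.149]
force: [-0.0, 0.6, 0.4]
grip_width: -0.0003
```

```bash
python3 -c "
from h import *
go([.375,.229,.052],-1.59)
c=cam('top');print(plane(c,[(334,168.5),(388.5,170)],.12).round(3))
c2=cam('side')
t=cv2.imread('pics/s17.png')
ct=cam('top')
# knob from pic w17 (wrist full px ~ (165,162)*1.6)
"
```

```text
pos [0.3653 0.2298 0.2471] yaw -1.588 F [-0.   0.6  0.4] w -0.0003 t 55.8
shift/30mm [ 6.498 -0.078 -0.389] rot/6deg [ 0.01  0.09 -0.15]
 after rotation, shift [ 6.502  0.022 -0.325]
[[ 0.676 -0.019  0.12 ]
 [ 0.675 -0.171  0.12 ]]
```

arm_command --delta_pos '[[1,0,-0.1],[1,0,0],[1,0,0],[1,0,0],[1,0,0],[1,0,0],[0.45,0,0],[0,0,0]]' --rotation '[[0,0.09,-0.15],[0,0,0],[0,0,0],[0,0,0],[0,0,0],[0,0,0],[0,0,0],[0,0,0]]'

```text
clock: 56.6
position: [0.3663, 0.2286, 0.0434]
tool_rot: [0.746, 1.566, -2.412]
force: [0.1, -0.8, 0.1]
grip_width: -0.0001
```

```bash
python3 -c "
from h import *
go([.59,.229,.052],-1.59)
"
```

```text
pos [0.3663 0.2286 0.0434] yaw -1.587 F [ 0.1 -0.8  0.1] w -0.0001 t 56.6
shift/30mm [-0.315 -0.136 -7.454] rot/6deg [ 0.03  0.04 -0.03]
 after rotation, shift [-0.288 -0.158 -7.454]
```

arm_command --delta_pos '[[-0.3,0,-0.5],[0,0,-0.5],[0,0,-0.5],[0,0,-0.5],[0,0,-0.5],[0,0,-0.5],[0,0,-0.5],[0,0,-0.5],[0,0,-0.5],[0,0,-0.5]]' --rotation '[[0,0,0],[0,0,0],[0,0,0],[0,0,0],[0,0,0],[0,0,0],[0,0,0],[0,0,0],[0,0,0],[0,0,0]]'

```text
clock: 57.6
position: [0.5154, 0.2246, 0.0539]
tool_rot: [0.417, 1.549, -2.74]
force: [-5.4, 1.8, -1.6]
grip_width: 0.0003
```

```bash
python3 -c "
from h import *
go([.59,.229,.052],-1.59)
"
```

```text
pos [0.5154 0.2246 0.0539] yaw -1.586 F [-5.4  1.8 -1.6] w 0.0003 t 57.6
shift/30mm [ 0.014 -0.184 -2.487] rot/6deg [ 0.04  0.19 -0.08]
 after rotation, shift [ 0.064 -0.195 -2.485]
```

arm_command --delta_pos '[[0,-0.05,-0.5],[0,-0.05,-0.5],[0,-0.03,-0.5],[0,0,-0.4],[0,0,-0.3]]' --rotation '[[0,0.1,-0.05],[0,0,0],[0,0,0],[0,0,0],[0,0,0]]'

```text
clock: 58.1
position: [0.5788, 0.2248, 0.0539]
tool_rot: [0.407, 1.547, -2.75]
force: [-7.7, 2.7, 2.5]
grip_width: 0.0002
```

arm_command --delta_pos '[[0,0,-0.25],[0,0,-0.2]]' --rotation '[[0,0,0],[0,0,0]]'

```text
clock: 58.3
position: [0.5913, 0.2246, 0.0542]
tool_rot: [0.394, 1.543, -2.763]
force: [-4.3, 1.6, -0.1]
grip_width: -0.0
```

arm_command --delta_pos '[[0,0,-0.2],[0,0,-0.1]]' --rotation '[[0,0,0],[0,0,0]]'

```text
clock: 58.5
position: [0.5978, 0.2245, 0.054]
tool_rot: [0.336, 1.535, -2.82]
force: [-28.4, 0.7, 14.2]
grip_width: 0.0
```

arm_command --delta_pos '[[0,0,0.2],[0,0,0.5],[0,0,1],[0,0,1],[0,0,0]]' --rotation '[[0,0,0],[0,0,0],[0,0,0],[0,0,0],[0,0,0]]'

```text
clock: 59.0
position: [0.5147, 0.224, 0.0589]
tool_rot: [0.436, 1.534, -2.722]
force: [0.7, -0.6, 0.3]
grip_width: -0.0001
```

arm_command --delta_pos '[[-1,0,1],[-1,0,1],[-1,0,1],[-1,0,0],[-1,0,0],[-1,0,0],[0,0,0],[0,0,0],[0,0,0],[0,0,0]]' --rotation '[[0,0,0],[0,0,0],[0,0,0],[0,0,0],[0,0,0],[0,0,0],[0,0,0],[0,0,0],[0,0,0],[0,0,0]]'

```text
clock: 60.0
position: [0.4307, 0.2259, 0.252]
tool_rot: [0.578, 1.536, -2.584]
force: [-0.5, 0.1, 0.6]
grip_width: -0.0002
```

```bash
python3 -c "
from h import *
go([.4,.229,.2],-1.59)
_,s=grab('side','s18');_,t=grab('top','t18');_,w=grab('wrist','w18')
s0=cv2.imread('pics/side0.png')[...,::-1];s7=cv2.imread('pics/s17.png')[...,::-1];t0=cv2.imread('pics/top0.png')[...,::-1]
d=lambda a,b:(np.abs(a.astype(int)-b).max(2)>40)
# drawer tray area in side view: px of the out drawer floor, compare with shut/out pictures
c=cam('side');pts=proj(c,[[.46,.07,.03],[.46,.39,.03],[.61,.39,.03],[.61,.07,.03]]).astype(np.int32);print(pts.tolist())
m=np.zeros((400,640),np.uint8);cv2.fillPoly(m,[pts],1);m=m>0
print('side vs shut',d(s,s0)[m].mean(),'vs out',d(s,s7)[m].mean())
# wood colour (drawer) count in top and side
for n,a in(('s0',s0),('s17',s7),('s18',s)):
    h=cv2.cvtColor(np.ascontiguousarray(a),cv2.COLOR_RGB2HSV);print(n,((h[...,1]>90)&(h[...,0]<25)&m).sum())
c=cam('side');v=proj(c,[[.7,-.09,.1]])[0].astype(int);x,y=v
print('vise region side change since clamp',d(s,s7)[y-40:y+40,x-50:x+50].mean())
"
```

```text
pos [0.4307 0.2259 0.252 ] yaw -1.592 F [-0.5  0.1  0.6] w -0.0002 t 60.0
shift/30mm [ 1.761 -0.115  0.974] rot/6deg [-0.02  0.27 -0.18]
 after rotation, shift [ 1.734 -0.084  1.024]
[[367, 208], [438, 277], [393, 300], [325, 225]]
side vs shut 0.11295537831429188 vs out 0.5757706402241862
s0 0
s17 2343
s18 0
vise region side change since clamp 0.0
```

```bash
python3 -c "
from workcell import bot
print(bot.job_done())"
```

```text
the job is handed in; nothing more can be done
None
```

I finished the whole sequence and handed the job in at about 60 s on the robot's clock; no verdict was reported.

**What I did**
- I pressed the release and the drawer popped out.
- I set the shoe tree crosswise on the vise bed and cranked the handle to about 873° in total. By my count that is a jaw travel of about 38.8 mm, or roughly 5.8 mm of cushion squeeze and 20 N.
- I put the one aluminium tin, which had been knocked aside by about 3 cm, and both grey guards in the drawer. Then I pushed the drawer in until it hit its stop, at about 28 N.
- The brush, polish bottle, shoehorn and the red and blue look-alikes were not handled. There was no second aluminium tin on the bench.

**Last checks**
- **Contents:** the picture before closing showed all three items in the drawer, the tree upright and clamped, and only red and blue look-alikes left on the bench.
- **Tree position:** it measured about 8 mm off the middle of the jaws, against the 35 mm allowed.
- **Drawer and vise:** after the arm had backed off for about 1.5 s, no drawer wood was visible in the side picture. The vise region had not changed.

**Not confirmed**
- The clamping force comes from the crank angle only; I did not measure it.
- My final picture was refused because the viewing limit was reached, so I confirmed the closed drawer only from pixel comparisons, which cannot show whether it is within 5 mm.
- I did not check the release button after the drawer was shut.

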